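# Nest two tooling-board plugs in their case and shut the lid

### The job

Put the two tooling-board plugs away in their case, each in the nest cut to its own outline. The T-shaped plug is standing on its head: lay it down flat on the bench first, gently and under control because it dents if it topples over, let go of it there, then take it again from above and seat it. When both plugs lie fully down in their nests, press the lid fully shut; leave the tub, the roller and the tin where they are.

Things in the scene. Friction and masses are not known exactly. Their poses are not given: they have to be found in the camera images.
- tee: T-shaped plug of brown tooling board, 0.22 kg, standing upright on its head at the start. Origin: centre of the head's end face (on the bench at first); own z along its 120 mm length: head 64 mm wide (y) to z = 30, then stem 36 mm wide; 40 mm thick (own x) throughout. Centre of mass at z = 53. Own +x points roughly to world -y at the start. Either T face may be up in the nest
- tee_mid (a point): point inside the T-shaped plug, half-way along its length (z = 60 mm), middle of width and thickness; 20 mm above the surface when the plug lies flat on a T face. The board is smooth and firm: pinched with about 8 N by the stem sides, the plug holds its weight yet can turn between the finger pads when it is levered over its bottom edge on the bench
- house: plug of the same brown board, 0.22 kg, outline like a little house: 110 mm long, 50 wide, 40 thick, one end square, the other a centred 90 degree point whose slopes take the last 25 mm. Lies flat on the bench at the start, point roughly to world -y. Origin: centre of underside, half-way along; own x along its length to the point, z up. It goes in the nest this way up
- case: fixed shallow grey case, 240 mm (own x) by 172 mm (own y) outside, 32 mm high, carrying the two foam nests side by side along its x; which nest is at which end varies. Origin: centre of its underside. The lid is hinged along the -y side. Case rim and the tops of both nests are level, 32 mm above the bench
- nest_tee: dark foam nest 112 x 158 x 26 mm fixed in the case, with a T-shaped pocket 16 mm deep, 2 mm clear of the plug all round. Axes as the case; origin: centre of its underside, 6 mm above the bench. The pocket runs along own y: head at the +y end (away from the hinge), stem towards -y. A seated plug stands 24 mm proud of the foam
- nest_tee_seat (a point): where tee_mid is when the T plug is fully seated: over the pocket's middle, 36 mm above the bench (20 mm above the pocket floor)
- nest_house: dark foam nest 112 x 158 x 26 mm fixed in the case, with a house-shaped pocket 16 mm deep, 2 mm clear of the plug all round. Axes as the case; origin: centre of its underside, 6 mm above the bench. The pocket runs along own y: point at the -y end (towards the hinge), square end at +y. A seated plug stands 24 mm proud of the foam
- nest_house_seat (a point): centre of the house-shaped pocket's floor, 16 mm above the bench: where the house plug's origin is when it is fully seated with its own z up
- lid (a joint): angle of the case's lid in rad: 0 fully shut, about 1.6 to 1.85 at the start (open, upright), 1.9 its stop. A hollow grey hood, 240 mm along the hinge, 172 mm from hinge to free edge, 34 mm deep, 0.28 kg. Its stiff hinge keeps it wherever it is left; 2 to 6 N at the free edge moves it. It shuts only over fully seated plugs
- lid_hinge (a point): middle of the lid's hinge line, on the case's -y edge at rim height, 32 mm above the bench; the hinge line is parallel to the case's x
- lid_edge (a point): middle of the lid's free edge at its outer (top) face: when shut it is 172 mm from the hinge along the case's +y and 34 mm above the hinge; the outer face is flat but for three 2 mm ribs
- tub: bystander: white open mixing tub, 90 mm across, 100 mm high; origin centre of its base
- roller: bystander: laminating roller with black handle, about 210 mm long, lying; origin under its middle
- tin: bystander: metal tin with lid, 84 mm across, 75 mm high; origin centre of its base
Things that resemble listed ones, but are neither listed nor needed, are in the scene too. Leave any purple or red look-alike of the house alone.

How it is judged:
By the outcome, as a careful person would: the job done as asked, in the order asked, and still so for the second after the job is handed in, with the robot touching nothing.
It also fails if it takes over 72 s, if anything falls off the work surface, if the arm or the gripper's body presses on something with over 40 N, if the wrist force passes 120 N, or if a joint passes its speed limit or range.

### The arm

A 6-joint arm with a two-finger parallel gripper is mounted at the origin on the work surface. World frame = base frame: x ahead of the robot, y to its left, z up, the work surface at z = 0. Lengths are in m, angles in degrees, forces in N, time in s.
With the tool pointing down it reaches from about 0.375 to 0.9 m from the base axis. Payload 3.1 kg.
Tool frame: the origin (TCP) lies on the centre line of the jaws, within the pads' length; the fingertips stand 19 mm ahead of it and the grasp point (between the pads) is the TCP (tips_ahead is the distance from the TCP to the fingertips, in m); z points along the fingers, y is the line along which they close (so a half turn about z gives the same grasp; the last joint's range is limited). The gripper opens to 87 mm and grips with 3 to 60 N. Pads are 19 mm wide; open, the fingers measure 117 mm over their backs; the gripper's body (75 mm by 190 mm) begins 51 mm behind the grasp point.
Start: joints at [-78.524, 30.224, 82.088, -0, 67.689, -10.227], TCP at [0.231, -0.581, 0.242] pointing down, gripper open.
Joint ranges: [-176.69, 176.69], [-43.24, 126.21], [12.49, 139.97], [-82, 262], [0, 151.66], [-163.58, 163.58]. Speed limits (degrees/s): [159.86, 159.86, 180, 180, 180, 180].

### API

Orientations are given as a 3x3 rotation matrix whose columns are the frame's x, y, z axes.
In Python, from rig import read_state, capture, hand_in, trace, landmark_of, tips_ahead gives the robot as it stands.
- The arm moves only by the shell command python3 -m jog 'ROWS'. ROWS is JSON, a list of rows, each an object of numbers: "tx", "ty", "tz": the shift along the tool's x, y, z in cm; "roll": the turn about the tool's z in rad; "jaw": the opening, from 0 (shut) to 1 (fully open). A call has 1 to 8 rows; each row shifts and turns the commanded pose from where the row before left it, along the tool's axes as they then stand; what a row does not reach is not made up. A row lasts 1/10 s, in which the tool goes at most 50 mm and 8.59 degrees, less where a joint would pass 70% of its speed; a pose out of reach is approached as far as the arm can. A call with a gripper value outside its range is refused whole. The fingers move at their own pace and stop on an object; the grip force is fixed at half the most. Time passes only in rows, so rows that do not move let the fingers close. It gives the time, the measured TCP pose, the force, the opening and the grip force at its end, in the units of the state.
- read_state(): the state, without advancing time (a new reading comes with each control period).
- capture(name): name is "scene" or "top"; returns a dict with "img" (480x640x3 uint8, red, green, blue), "vertical_fov" (degrees; the focal length in pixels is half the picture's height over the tangent of half this angle, whatever the lens; pixels are square), "cx", "cy" (the principal point, pixels), "cam_to_world" (4x4, takes a point from camera to world coordinates). Camera axes: x right, y up, looking along -z (the intrinsics and any distortion apply to the point x, -y, -z); pixel columns grow to the right and rows downward; lengths in m; the calibration is good to about 2 mm. A picture is of the moment at which its call begins. There is no depth.
- hand_in(): hands the job in; it is judged then, once.
Trained networks look in the newest picture that a camera, given by its name, has taken for a name from the list of things; names that differ only in an ending like _2 or _b are one class to them, and where a whole thing is asked for, a point or a joint stands for the part that bears it (a point fixed in the world has none). Each returns a list of dicts, best first, with "p" (0 to 1); they miss things now and then, are a little off and sometimes report something else, mostly with a low value. They report only what shows in the picture. A call takes as long as a camera call. They do not tell look-alikes from the thing itself.
- trace(camera, thing): "pixels" (480x640 bool, what is visible of it) and "bbox" ([left, top, width, height] in pixels, round what is visible of it).
- landmark_of(camera, thing): "point" ([row, column] in pixels: a listed point, or the origin of a listed thing).
The state is a dict: "time_s": time; "joint_positions": joint angles; "qvel": joint speeds; "tau": joint torques, N m; "position": TCP position; "tcp_rot": TCP orientation; "force": force on the tool from outside, world axes, zero at the start; "moment": the same for the moment, N m; "opening": opening from 0.0 (shut) to 1.0 (fully open); "grasp_force": force on a finger pad.
Only numpy, scipy, OpenCV 4.12 (cv2) and the standard library are available. Lean on these libraries where they do the work, as an engineer would, in place of code of your own. Each camera call takes 0.05 s, during which the arm holds its last target. There are 200 camera calls.

## Working session

There is one attempt and no reset: what is moved stays moved. The work goes in short steps, Python scripts to look and compute and a shell command to move; the robot and the scene stay as the last step left them, time stands still between calls to the robot, and variables do not carry over. Pictures are saved under pics/ and viewed, at most 10 in all, crops included, and the job is handed in when it is done.

```bash
ls; mkdir -p pics; cat > h.py <<'E'
import numpy as np, cv2
from rig import *
def cam(c):
    f=240/np.tan(np.radians(c["vertical_fov"]/2)); return f,c["cx"],c["cy"],np.array(c["cam_to_world"])
def ray(c,rc):
    f,cx,cy,T=cam(c); d=np.array([(rc[1]-cx)/f,-(rc[0]-cy)/f,-1]); return T[:3,3],T[:3,:3]@d
def atz(c,rc,z):
    o,d=ray(c,rc); return o+d*(z-o[2])/d[2]
def proj(c,P):
    f,cx,cy,T=cam(c); p=(np.asarray(P)-T[:3,3])@T[:3,:3]; return np.stack([cy-f*p[...,1]/-p[...,2],cx+f*p[...,0]/-p[...,2]],-1)
def save(c,name,box=None,k=1):
    im=c["img"][:,:,::-1]
    if box: im=im[box[0]:box[1],box[2]:box[3]]
    cv2.imwrite("pics/"+name,cv2.resize(im,None,fx=k,fy=k,interpolation=cv2.INTER_CUBIC))
E
python3 - <<'E'
from h import *
np.set_printoptions(precision=3,suppress=True)
Z=dict(tee=0,tee_mid=.06,house=0,case=0,nest_tee=.006,nest_house=.006,nest_tee_seat=.036,nest_house_seat=.016,lid_hinge=.032,tub=0,roller=0,tin=0)
cs={n:capture(n) for n in("scene","top")}
for n,c in cs.items():
    save(c,n+".png"); print(n,{k:(v if k!="cam_to_world" else np.array(v)) for k,v in c.items() if k!="img"})
    for t,z in Z.items():
        for d in landmark_of(n,t)[:3]: print(t,round(d["p"],2),np.array(d["point"]),atz(c,d["point"],z))
E
```

```text
pics
scene {'vertical_fov': 44.78811118040503, 'cx': 324.8564842360874, 'cy': 227.4366347158999, 'cam_to_world': array([[-0.465, -0.75 ,  0.471,  1.024],
       [ 0.885, -0.39 ,  0.253,  0.347],
       [-0.006,  0.535,  0.845,  0.92 ],
       [ 0.   ,  0.   ,  0.   ,  1.   ]])}
tee 0.82 [264.6 399.7] [0.52  0.227 0.   ]
tee_mid 0.9 [249.3 404.6] [0.522 0.23  0.06 ]
house 0.84 [191.  366.9] [0.4   0.105 0.   ]
house 0.78 [328.1 357. ] [0.664 0.213 0.   ]
house 0.62 [191.4 503.6] [ 0.279  0.341 -0.   ]
nest_tee 0.91 [227.1 189.2] [ 0.631 -0.151  0.006]
nest_house 0.61 [181.7 213.9] [ 0.522 -0.169  0.006]
nest_house 0.15 [265.8 402.8] [0.523 0.234 0.006]
nest_tee_seat 0.69 [223.3 184.1] [ 0.641 -0.148  0.036]
nest_house_seat 0.6 [180.4 212.4] [ 0.526 -0.167  0.016]
lid_hinge 0.85 [186.7 159.4] [ 0.593 -0.239  0.032]
tub 0.62 [378.7 490.6] [0.643 0.44  0.   ]
tub 0.38 [182.6 211.6] [ 0.522 -0.175 -0.   ]
roller 0.85 [310.3 186.3] [ 0.771 -0.061  0.   ]
tin 0.78 [286.6 501.9] [0.477 0.404 0.   ]
top {'vertical_fov': 55.98754006186105, 'cx': 322.9382215305279, 'cy': 239.99769371963478, 'ca
[... 151 characters left out ...]
  0.   ,  0.   ,  1.   ]])}
tee 0.72 [248.5 249.7] [0.524 0.228 0.   ]
tee_mid 0.72 [248.1 246.3] [0.516 0.226 0.06 ]
house 0.94 [371.7 189.2] [0.277 0.344 0.   ]
house 0.88 [181.2 256.8] [0.668 0.216 0.   ]
house 0.81 [306.8 307.3] [0.403 0.109 0.   ]
nest_tee 0.82 [197.5 427.5] [ 0.63  -0.146  0.006]
nest_house 0.94 [247.6 437.4] [ 0.523 -0.162  0.006]
nest_tee_seat 0.72 [192.5 428.9] [ 0.633 -0.141  0.036]
nest_house_seat 0.85 [250.  442.2] [ 0.516 -0.168  0.016]
lid_hinge 0.57 [207.7 480.4] [ 0.601 -0.247  0.032]
tub 0.63 [194.4 148.1] [0.64  0.444 0.   ]
tub 0.53 [246.5 247.7] [0.528 0.233 0.   ]
roller 0.75 [131.4 382.8] [ 0.78  -0.056  0.   ]
tin 0.56 [267.9 164.8] [0.484 0.402 0.   ]
```

View pics/scene.png

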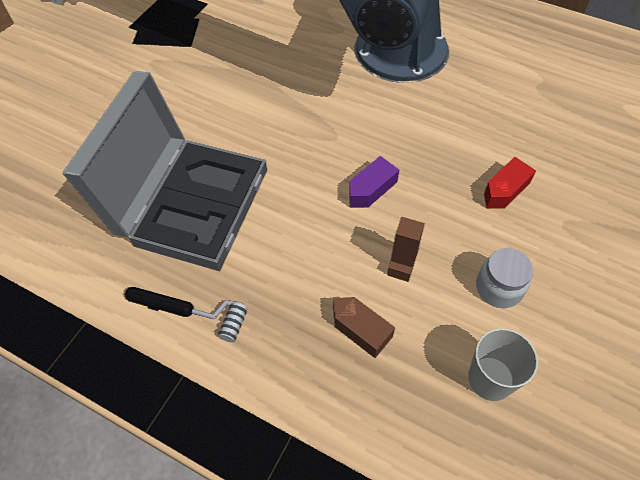

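View pics/top.png

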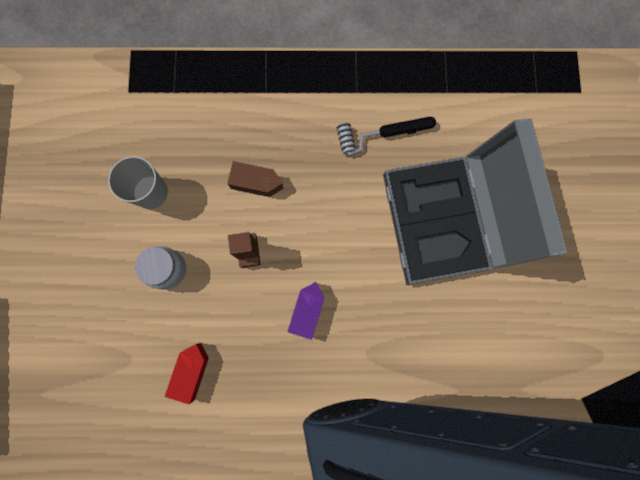

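The three house-shaped things are brown (scene 328,357 / top 181,257), purple (191,367 / 307,307) and red (191,504 / 372,189). The brown one is the tooling-board plug and the other two are the look-alikes to avoid. The T stands at top (248,248), and the case has the T nest at top (194,428) and the house nest at (248,440). Next I fit poses using both views.

```bash
cat > fit.py <<'E'
from h import *
from scipy.optimize import minimize
TEE=[(s,[(x,y,z) for x in(-.02,.02) for y in(-s,s) for z in zz]) for s,zz in((.032,(0,.03)),(.018,(.03,.12)))]
TEE=[np.array(p) for _,p in TEE]
HO=[np.array([(x,y,z) for z in(0,.04) for x,y in((-.055,-.025),(-.055,.025),(.03,.025),(.055,0),(.03,-.025))])]
NE=[np.array([(x,y,.032) for x in(-.112,.112) for y in(-.079,.079)])]
# lying tee: own frame rotated so length along x, T face up, origin centre of head end, underside z=0
TL=[np.stack([p[:,2],p[:,1],p[:,0]+.02],1) for p in TEE]
def place(parts,q,z0=0):
    c,s=np.cos(q[2]),np.sin(q[2]); R=np.array([[c,-s,0],[s,c,0],[0,0,1]])
    return [p@R.T+[q[0],q[1],z0] for p in parts]
def mask(c,parts,q,z0=0,S=4):
    m=np.zeros((480,640),np.uint8)
    for p in place(parts,q,z0):
        uv=proj(c,p)[:,::-1]; h=cv2.convexHull(uv.astype(np.float32))
        cv2.fillConvexPoly(m,np.round(h*16).astype(np.int32),255,cv2.LINE_AA,4)
    return m/255.
def fit(cs,ms,parts,q0,z0=0):
    def cost(q):
        return sum(np.abs(mask(cs[n],parts,q,z0)-ms[n]).sum()/ms[n].sum() for n in ms)
    best=None
    for dy in(-.3,-.15,0,.15,.3):
        s=np.array([q0+d for d in np.array([[0,0,dy],[.01,0,dy],[0,.01,dy],[0,0,dy+.15]])])
        r=minimize(cost,s[0],method="Nelder-Mead",options=dict(initial_simplex=s,xatol=1e-5,fatol=1e-5))
        if best is None or r.fun<best.fun:best=r
    return best.x,best.fun
def near(n,thing,rc):
    for d in trace(n,thing):
        m=d["pixels"]; 
        b=d["bbox"]
        if b[0]-8<=rc[1]<=b[0]+b[2]+8 and b[1]-8<=rc[0]<=b[1]+b[3]+8: return m.astype(float)
E
python3 - <<'E'
from fit import *
np.set_printoptions(precision=4,suppress=True)
cs={n:capture(n) for n in("scene","top")}
def go(nm,things,parts,q0,rc,z0=0):
    ms={}
    for n in cs:
        m=[near(n,t,rc[n][i]) for i,t in enumerate(things)]
        if any(x is None for x in m): print(nm,n,"missing");continue
        m=np.clip(sum(m),0,1)
        if nm=="case": m=cv2.morphologyEx(m.astype(np.uint8),cv2.MORPH_CLOSE,np.ones((7,7))).astype(float)
        ms[n]=m
    print(nm,*fit(cs,ms,parts,np.array(q0),z0))
    for n in ms: print("  ",n,*fit(cs,{n:ms[n]},parts,np.array(q0),z0))
go("tee",["tee"],TEE,[.522,.228,-1.57],dict(scene=[(250,405)],top=[(248,246)]))
go("house",["house"],HO,[.666,.215,-1.7],dict(scene=[(328,357)],top=[(181,257)]))
go("case",["nest_tee","nest_house"],NE,[.577,-.156,.15],dict(scene=[(225,187),(181,213)],top=[(195,428),(248,438)]))
save(cs["top"],"crop.png",(100,300,200,500),2.5)
s=read_state(); print(s["tcp_rot"],s["joint_positions"],s["force"],s["opening"])
E
```

```text
tee [ 0.5182  0.2301 -1.3844] 0.23480978418953058
   scene [ 0.5157  0.2292 -1.3836] 0.09041979207790499
   top [ 0.5197  0.2308 -1.3738] 0.1245858973510664
house top missing
house [ 0.6628  0.2123 -1.789 ] 0.04042518951425063
   scene [ 0.6628  0.2123 -1.789 ] 0.04042518951425063
case [ 0.5792 -0.157   0.1768] 0.06232177957888358
   scene [ 0.5775 -0.1579  0.1723] 0.02250345687407911
   top [ 0.5806 -0.1558  0.1774] 0.02186354310510331
[[ 0.9291  0.3698 -0.    ]
 [ 0.3698 -0.9291  0.    ]
 [-0.     -0.     -1.    ]] [-78.5233  30.2236  82.0898  -0.0021  67.6889 -10.2286] [-0.9262  1.0719 -0.7874] 0.9996009489356367
```

View pics/crop.png

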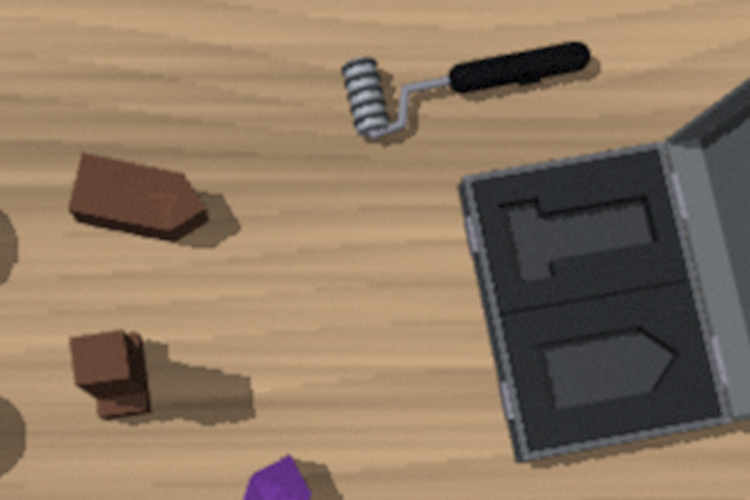

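The crop confirms the brown house (top 255,178), pointing towards the case. The purple one is at the bottom edge and is left alone. Moving over the tee now.

```bash

python3 -m jog '[{"tx":3.15,"ty":-3.6},{"tx":3.15,"ty":-3.6},{"tx":3.15,"ty":-3.6},{"tx":3.15,"ty":-3.6},{"tx":3.15,"ty":-3.6},{"tx":3.15,"ty":-3.6}]' >/dev/null
python3 -m jog '[{"tx":3.15,"ty":-3.6},{"tx":3.15,"ty":-3.6},{"tx":3.15,"ty":-3.6},{"tx":3.15,"ty":-3.6},{"tx":3.15,"ty":-3.6},{"tx":3.15,"ty":-3.6}]' >/dev/null
python3 -m jog '[{"tx":3.15,"ty":-3.6},{"tx":3.15,"ty":-3.6},{"tx":3.15,"ty":-3.6},{"tx":3.15,"ty":-3.6},{"tx":3.15,"ty":-3.6},{"tx":3.15,"ty":-3.6}]' >/dev/null
python3 -m jog '[{"roll":-0.138},{"roll":-0.138},{"roll":-0.138},{"roll":-0.138},{"roll":-0.138}]' >/dev/null
python3 -m jog '[{"roll":-0.138},{"roll":-0.138},{"roll":-0.138},{"roll":-0.138},{"roll":-0.138},{}]'
cat >> h.py <<'E'
def delta(tx,ty,tz,yang):
    "shift (cm, tool axes now), roll so that tool y lies along world angle yang (deg, mod 180)"
    s=read_state(); R=np.array(s["tcp_rot"]); d=(np.array([tx,ty,tz])-s["position"])@R*100
    a=np.degrees(np.arctan2(R[1,1],R[0,1])); w=(yang-a+90)%180-90
    print("t",round(s["time_s"],2),"pos",np.round(s["position"],4),"yang",round(a,2),"shift cm",np.round(d,2),"roll",round(-np.radians(w),4),"F",np.round(s["force"],1),"open mm",round(s["opening"]*87,1),"grasp",round(s["grasp_force"],1),"j6",round(s["joint_positions"][5],1))
E
python3 -c "
from h import *
delta(.518,.230,.095,10.7)"
```

```text
t 1.8 pos [ 0.2311 -0.5806  0.2415] yang -68.29 shift cm [ 56.63 -64.71  14.66] roll -1.3787 F [-0.9  1.1 -0.8] open mm 87.0 grasp 0.0 j6 -10.2$[0]: bad value
$[0]: bad value
$[0]: bad value
$[0]: bad value
$[0]: bad value
```

```bash

python3 -m jog '[{"tx":3.15,"ty":-3.6,"tz":0,"roll":0,"jaw":1}]'
```

```text
time_s: 1.9
position: [0.2459, -0.541, 0.2418]
tcp_rot: [[0.931, 0.366, 0.001], [0.366, -0.931, -0.008], [-0.002, 0.007, -1.0]]
force: [1.0, 0.1, 0.8]
opening: 1.004
grasp_force: 0.0
```

```bash

python3 -m jog '[{"tx":3.15,"ty":-3.6,"tz":0,"roll":0,"jaw":1},{"tx":3.15,"ty":-3.6,"tz":0,"roll":0,"jaw":1},{"tx":3.15,"ty":-3.6,"tz":0,"roll":0,"jaw":1},{"tx":3.15,"ty":-3.6,"tz":0,"roll":0,"jaw":1},{"tx":3.15,"ty":-3.6,"tz":0,"roll":0,"jaw":1},{"tx":3.15,"ty":-3.6,"tz":0,"roll":0,"jaw":1}]' |tail -1
python3 -m jog '[{"tx":3.15,"ty":-3.6,"tz":0,"roll":0,"jaw":1},{"tx":3.15,"ty":-3.6,"tz":0,"roll":0,"jaw":1},{"tx":3.15,"ty":-3.6,"tz":0,"roll":0,"jaw":1},{"tx":3.15,"ty":-3.6,"tz":0,"roll":0,"jaw":1},{"tx":3.15,"ty":-3.6,"tz":0,"roll":0,"jaw":1},{"tx":3.15,"ty":-3.6,"tz":0,"roll":0,"jaw":1}]' |tail -1
python3 -m jog '[{"tx":3.15,"ty":-3.6,"tz":0,"roll":0,"jaw":1},{"tx":3.15,"ty":-3.6,"tz":0,"roll":0,"jaw":1},{"tx":3.15,"ty":-3.6,"tz":0,"roll":0,"jaw":1},{"tx":3.15,"ty":-3.6,"tz":0,"roll":0,"jaw":1},{"tx":3.15,"ty":-3.6,"tz":0,"roll":0,"jaw":1}]' |tail -1
python3 -m jog '[{"tx":0,"ty":0,"tz":0,"roll":-0.138,"jaw":1},{"tx":0,"ty":0,"tz":0,"roll":-0.138,"jaw":1},{"tx":0,"ty":0,"tz":0,"roll":-0.138,"jaw":1},{"tx":0,"ty":0,"tz":0,"roll":-0.138,"jaw":1},{"tx":0,"ty":0,"tz":0,"roll":-0.138,"jaw":1},{"tx":0,"ty":0,"tz":0,"roll":-0.138,"jaw":1}]' |tail -1
python3 -m jog '[{"tx":0,"ty":0,"tz":0,"roll":-0.138,"jaw":1},{"tx":0,"ty":0,"tz":0,"roll":-0.138,"jaw":1},{"tx":0,"ty":0,"tz":0,"roll":-0.138,"jaw":1},{"tx":0,"ty":0,"tz":0,"roll":-0.138,"jaw":1},{"tx":0,"ty":0,"tz":0,"roll":0,"jaw":1},{"tx":0,"ty":0,"tz":0,"roll":0,"jaw":1}]'
python3 -c "
from h import *
delta(.518,.230,.095,10.7)"
```

```text
grasp_force: 0.0
grasp_force: 0.0
grasp_force: 0.0
grasp_force: 0.0
time_s: 4.8
position: [0.5184, 0.2311, 0.2416]
tcp_rot: [[-0.184, 0.983, 0.0], [0.983, 0.184, 0.0], [0.0, 0.0, -1.0]]
force: [0.1, -0.3, -1.0]
opening: 1.001
grasp_force: 0.0
t 4.8 pos [0.5184 0.2311 0.2416] yang 10.61 shift cm [-0.1  -0.06 14.66] roll -0.0016 F [ 0.1 -0.3 -1. ] open mm 87.1 grasp 0.0 j6 2.1
```

```bash

python3 -m jog '[{"tx":-0.1,"ty":-0.05,"tz":4,"roll":0,"jaw":1},{"tx":0,"ty":0,"tz":4,"roll":0,"jaw":1},{"tx":0,"ty":0,"tz":4,"roll":0,"jaw":0.8},{"tx":0,"ty":0,"tz":2.6,"roll":0,"jaw":0.6},{"tx":0,"ty":0,"tz":0,"roll":0,"jaw":0.5},{"tx":0,"ty":0,"tz":0,"roll":0,"jaw":0.47},{"tx":0,"ty":0,"tz":0,"roll":0,"jaw":0.44},{"tx":0,"ty":0,"tz":0,"roll":0,"jaw":0.42}]'
python3 -m jog '[{"tx":0,"ty":0,"tz":0,"roll":0,"jaw":0.41},{"tx":0,"ty":0,"tz":0,"roll":0,"jaw":0.41},{"tx":0,"ty":0,"tz":0,"roll":0,"jaw":0.41}]'
python3 -m jog '[{"tx":0,"ty":0,"tz":0,"roll":0,"jaw":0.405},{"tx":0,"ty":0,"tz":0,"roll":0,"jaw":0.405},{"tx":0,"ty":0,"tz":0,"roll":0,"jaw":0.405}]'
```

```text
time_s: 5.6
position: [0.5193, 0.2303, 0.0974]
tcp_rot: [[-0.187, 0.982, 0.004], [0.982, 0.186, 0.001], [0.0, 0.004, -1.0]]
force: [-0.6, -0.3, -1.0]
opening: 0.539
grasp_force: 0.0
time_s: 5.9
position: [0.5183, 0.2301, 0.0963]
tcp_rot: [[-0.187, 0.982, 0.001], [0.982, 0.187, 0.0], [0.0, 0.001, -1.0]]
force: [-0.6, 1.1, 4.1]
opening: 0.415
grasp_force: 14.4
time_s: 6.2
position: [0.5184, 0.2301, 0.0963]
tcp_rot: [[-0.187, 0.982, 0.001], [0.982, 0.187, 0.0], [0.0, 0.001, -1.0]]
force: [-1.5, 0.3, 6.0]
opening: 0.414
grasp_force: 29.6
```

```bash

python3 -m jog '[{"tx":0,"ty":0,"tz":0,"roll":0,"jaw":0.412},{"tx":0,"ty":0,"tz":0,"roll":0,"jaw":0.412},{"tx":0,"ty":0,"tz":0,"roll":0,"jaw":0.412}]'
python3 -m jog '[{"tx":0,"ty":0,"tz":0,"roll":0,"jaw":0.413},{"tx":0,"ty":0,"tz":0,"roll":0,"jaw":0.413},{"tx":0,"ty":0,"tz":0,"roll":0,"jaw":0.413}]'
python3 - <<'E'
from math import *
# arc: pivot offset 20, height h; per 10 deg; s=horizontal travel (tool -x), z drop
h=95.6; p=None
for k in range(0,16):
    a=radians(6*k); s=-20*cos(a)+h*sin(a); z=20*sin(a)+h*cos(a)
    if p: print(6*k, "tx %.2f tz %.2f"%(-(s-p[0])/10,-(z-p[1])/10), "z %.1f"%z)
    p=(s,z)
E
```

```text
time_s: 6.5
position: [0.5184, 0.2301, 0.0963]
tcp_rot: [[-0.187, 0.982, 0.001], [0.982, 0.187, 0.0], [0.0, 0.001, -1.0]]
force: [-0.7, -0.8, 4.7]
opening: 0.416
grasp_force: 19.9
time_s: 6.8
position: [0.5184, 0.2301, 0.0963]
tcp_rot: [[-0.187, 0.982, 0.001], [0.982, 0.187, 0.0], [0.0, 0.001, -1.0]]
force: [-1.4, -0.0, 5.9]
opening: 0.416
grasp_force: 17.6
6 tx -1.01 tz -0.16 z 97.2
12 tx -1.02 tz -0.05 z 97.7
18 tx -1.02 tz 0.06 z 97.1
24 tx -1.01 tz 0.16 z 95.5
30 tx -0.99 tz 0.27 z 92.8
36 tx -0.95 tz 0.37 z 89.1
42 tx -0.91 tz 0.47 z 84.4
48 tx -0.86 tz 0.56 z 78.8
54 tx -0.79 tz 0.65 z 72.4
60 tx -0.72 tz 0.73 z 65.1
66 tx -0.64 tz 0.80 z 57.2
72 tx -0.55 tz 0.86 z 48.6
78 tx -0.46 tz 0.91 z 39.4
84 tx -0.36 tz 0.96 z 29.9
90 tx -0.26 tz 0.99 z 20.0
```

```bash

python3 -m jog '[{"tx":0,"ty":0,"tz":0,"roll":0,"jaw":0.417},{"tx":0,"ty":0,"tz":0,"roll":0,"jaw":0.417},{"tx":0,"ty":0,"tz":0,"roll":0,"jaw":0.417}]' | tail -3
python3 -m jog '[{"tx":-0.5,"ty":0,"tz":-0.09,"roll":0,"jaw":0.417},{"tx":-0.51,"ty":0,"tz":-0.07,"roll":0,"jaw":0.417},{"tx":-0.51,"ty":0,"tz":-0.04,"roll":0,"jaw":0.417},{"tx":-0.51,"ty":0,"tz":-0.01,"roll":0,"jaw":0.417},{"tx":0,"ty":0,"tz":0,"roll":0,"jaw":0.417}]'
python3 - <<'E'
from h import *
delta(.518,.230,.0955,10.7)
c=capture("scene"); save(c,"t1.png",(170,330,320,480),3)
E
```

```text
force: [-0.8, -1.1, 5.8]
opening: 0.423
grasp_force: 9.2
time_s: 7.6
position: [0.5219, 0.2091, 0.0974]
tcp_rot: [[-0.186, 0.983, -0.001], [0.983, 0.186, -0.0], [-0.0, -0.001, -1.0]]
force: [-0.1, -0.5, -1.8]
opening: 0.419
grasp_force: 8.2
t 7.6 pos [0.5219 0.2091 0.0974] yang 10.7 shift cm [2.13 0.   0.19] roll 0.0 F [-0.1 -0.5 -1.8] open mm 36.4 grasp 8.2 j6 -0.2
```

View pics/t1.png

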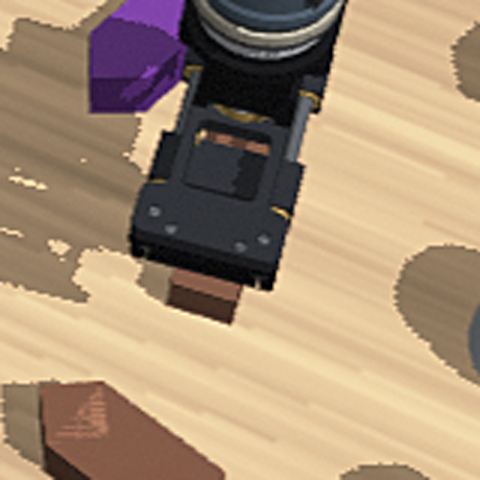

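```bash
cat > tilt.py <<'E'
from fit import *
def show(a,slide,q=(.5175,.2295,-1.3825),piv=.02,lift=0.):
    a=np.radians(a); out=[]
    c,s=np.cos(a),np.sin(a); P=[]
    for p in TEE:
        x,z=p[:,0]-piv,p[:,2]
        P.append(np.stack([piv+slide+c*x+s*z,p[:,1],-s*x+c*z+lift],1))
    return P,q
E
python3 - <<'E'
from tilt import *
c=capture("scene")
im=c["img"].astype(float); R,G,B=im[...,0],im[...,1],im[...,2]
m=((R>1.35*G)&(R<150)&(G>B*0.95)).astype(float)
w=np.zeros_like(m); w[250:300,370:412]=1
print("brown px",(m*w).sum(), [ (r,np.where((m*w)[r]>0)[0][[0,-1]]) for r in range(258,284,4) if (m*w)[r].any()])
for a,sl,lift in((0,.0,0),(0,.0213,.0),(12,0,0),(6,.01,0),(0,.0213,.002)):
    P,q=show(a,sl,lift=lift); k=(mask(c,P,q)>.5)
    print(a,sl,lift,[(r,np.where(k[r])[0][[0,-1]]) for r in range(258,284,4) if k[r].any()])
E
```

```text
brown px 309.0 [(258, array([378, 378])), (262, array([378, 393])), (266, array([377, 409])), (270, array([377, 399])), (274, array([386, 397]))]
0 0.0 0 [(258, array([390, 415])), (262, array([389, 414])), (266, array([388, 413])), (270, array([387, 412])), (274, array([387, 411])), (278, array([390, 410])), (282, array([405, 409]))]
0 0.0213 0.0 [(258, array([377, 403])), (262, array([377, 401])), (266, array([376, 400])), (270, array([375, 399])), (274, array([375, 398])), (278, array([390, 397]))]
12 0 0 [(258, array([385, 414])), (262, array([386, 413])), (266, array([384, 412])), (270, array([385, 411])), (274, array([385, 410])), (278, array([392, 409]))]
6 0.01 0 [(258, array([382, 409])), (262, array([381, 408])), (266, array([380, 407])), (270, array([380, 406])), (274, array([381, 405])), (278, array([392, 404]))]
0 0.0213 0.002 [(258, array([378, 403])), (262, array([376, 401])), (266, array([376, 400])), (270, array([375, 399])), (274, array([377, 398])), (278, array([392, 397]))]
```

The brown head edge in the crop sits at scene columns 377–399. That matches an upright tee that slid 21 mm, so it didn't tilt. I'll set it down, re-grip higher with just the tips for less pad torque and more leverage, and press while levering.

```bash

python3 -m jog '[{"tx":0,"ty":0,"tz":0.1,"roll":0,"jaw":0.417},{"tx":0,"ty":0,"tz":0.1,"roll":0,"jaw":0.417},{"tx":0,"ty":0,"tz":0.05,"roll":0,"jaw":0.417},{"tx":0,"ty":0,"tz":0,"roll":0,"jaw":0.417}]'
python3 -m jog '[{"tx":0,"ty":0,"tz":0,"roll":0,"jaw":0.43},{"tx":0,"ty":0,"tz":0,"roll":0,"jaw":0.45},{"tx":0,"ty":0,"tz":0,"roll":0,"jaw":0.47},{"tx":0,"ty":0,"tz":-1,"roll":0,"jaw":0.47},{"tx":0,"ty":0,"tz":-1.4,"roll":0,"jaw":0.47},{"tx":0,"ty":0,"tz":0,"roll":0,"jaw":0.45},{"tx":0,"ty":0,"tz":0,"roll":0,"jaw":0.43},{"tx":0,"ty":0,"tz":0,"roll":0,"jaw":0.417}]'
python3 -m jog '[{"tx":0,"ty":0,"tz":0,"roll":0,"jaw":0.417},{"tx":0,"ty":0,"tz":0,"roll":0,"jaw":0.417},{"tx":0,"ty":0,"tz":0.1,"roll":0,"jaw":0.417},{"tx":0,"ty":0,"tz":0,"roll":0,"jaw":0.417}]'
python3 - <<'E'
from math import *
h=110; p=None
for k in range(0,31):
    a=radians(3*k); s=-20*cos(a)+h*sin(a); z=20*sin(a)+h*cos(a)
    if p: print(3*k, "tx %.2f tz %.2f"%(-(s-p[0])/10,-(z-p[1])/10), "s %.1f z %.1f"%(s+20,z))
    p=(s,z)
E
```

```text
time_s: 8.1
position: [0.5218, 0.2103, 0.0963]
tcp_rot: [[-0.187, 0.982, 0.0], [0.982, 0.187, 0.0], [-0.0, 0.0, -1.0]]
force: [-0.4, -0.1, 6.1]
opening: 0.42
grasp_force: 8.4
time_s: 8.9
position: [0.5215, 0.21, 0.1189]
tcp_rot: [[-0.187, 0.982, -0.001], [0.982, 0.187, -0.0], [-0.0, -0.001, -1.0]]
force: [-0.6, -0.7, 0.1]
opening: 0.427
grasp_force: 0.3
time_s: 9.3
position: [0.5218, 0.21, 0.1186]
tcp_rot: [[-0.187, 0.982, -0.0], [0.982, 0.187, -0.0], [-0.0, -0.0, -1.0]]
force: [-0.6, 0.7, 5.4]
opening: 0.421
grasp_force: 6.0
3 tx -0.58 tz -0.09 s 5.8 z 110.9
6 tx -0.58 tz -0.06 s 11.6 z 111.5
9 tx -0.58 tz -0.03 s 17.5 z 111.8
12 tx -0.59 tz 0.00 s 23.3 z 111.8
15 tx -0.58 tz 0.03 s 29.2 z 111.4
18 tx -0.58 tz 0.06 s 35.0 z 110.8
21 tx -0.58 tz 0.09 s 40.7 z 109.9
24 tx -0.57 tz 0.12 s 46.5 z 108.6
27 tx -0.56 tz 0.15 s 52.1 z 107.1
30 tx -0.56 tz 0.18 s 57.7 z 105.3
33 tx -0.55 tz 0.21 s 63.1 z 103.1
36 tx -0.53 tz 0.24 s 68.5 z 100.7
39 tx -0.52 tz 0.27 s 73.7 z 98.1
42 tx -0.51 tz 0.29 s 78.7 z 95.1
45 tx -0.49 tz 0.32 s 83.6 z 91.9
48 tx -0.47 tz 0.35 s 88.4 z 88.5
51 tx -0.45 tz 0.37 s 92.9 z 84.8
54 tx -0.43 tz 0.39 s 97.2 z 80.8
57 tx -0.41 tz 0.42 s 101.4 z 76.7
60 tx -0.39 tz 0.44 s 105.3 z 72.3
63 tx -0.37 tz 0.46 s 108.9 z 67.8
66 tx -0.34 tz 0.47 s 112.4 z 63.0
69 tx -0.32 tz 0.49 s 115.5 z 58.1
72 tx -0.29 tz 0.51 s 118.4 z 53.0
75 tx -0.26 tz 0.52 s 121.1 z 47.8
78 tx -0.24 tz 0.54 s 123.4 z 42.4
81 tx -0.21 tz 0.55 s 125.5 z 37.0
84 tx -0.18 tz 0.56 s 127.3 z 31.4
87 tx -0.15 tz 0.57 s 128.8 z 25.7
90 tx -0.12 tz 0.57 s 130.0 z 20.0
```

```bash

python3 -m jog '[{"tx":-0.29,"ty":0,"tz":-0.04,"roll":0,"jaw":0.417},{"tx":-0.29,"ty":0,"tz":-0.04,"roll":0,"jaw":0.417},{"tx":-0.29,"ty":0,"tz":-0.02,"roll":0,"jaw":0.417},{"tx":-0.29,"ty":0,"tz":-0.02,"roll":0,"jaw":0.417}]'
cat >> tilt.py <<'E'
def look():
    c=capture("scene"); im=c["img"].astype(float); R,G,B=im[...,0],im[...,1],im[...,2]
    m=((R>1.35*G)&(R<150)&(G>B*0.95)); m[:250]=0;m[300:]=0;m[:,:355]=0;m[:,420:]=0
    m[280:,:400]=0; return c,m
E
python3 - <<'E'
from tilt import *
c,m=look()
print([(r,np.where(m[r])[0][[0,-1]]) for r in range(258,284,4) if m[r].any()])
for a,sl,lift in((0,.0205,0),(0,.032,0),(6,.0205,0)):
    P,q=show(a,sl); k=(mask(c,P,q)>.5)
    print(a,sl,lift,[(r,np.where(k[r])[0][[0,-1]]) for r in range(258,284,4) if k[r].any()])
E
```

```text
time_s: 9.7
position: [0.5238, 0.1982, 0.119]
tcp_rot: [[-0.187, 0.982, -0.001], [0.982, 0.187, -0.0], [-0.0, -0.001, -1.0]]
force: [-0.6, -0.3, -0.4]
opening: 0.413
grasp_force: 0.4
[(258, array([378, 402])), (262, array([377, 401])), (266, array([376, 400])), (270, array([377, 399])), (274, array([386, 398]))]
0 0.0205 0 [(258, array([378, 403])), (262, array([377, 402])), (266, array([376, 401])), (270, array([375, 400])), (274, array([375, 399])), (278, array([390, 398]))]
0 0.032 0 [(258, array([371, 396])), (262, array([370, 395])), (266, array([369, 394])), (270, array([369, 393])), (274, array([375, 392])), (278, array([390, 391]))]
6 0.0205 0 [(258, array([376, 403])), (262, array([375, 402])), (266, array([374, 401])), (270, array([375, 400])), (274, array([375, 399])), (278, array([393, 397]))]
```

```bash

python3 -m jog '[{"tx":0,"ty":0,"tz":0,"roll":0,"jaw":0.414},{"tx":0,"ty":0,"tz":0,"roll":0,"jaw":0.412},{"tx":0,"ty":0,"tz":0,"roll":0,"jaw":0.412}]'
python3 - <<'E'
from h import *
a=capture("scene")["img"][180:300,330:450]; b=capture("top")["img"][190:310,190:310]
im=np.hstack([cv2.resize(x,(400,400),interpolation=cv2.INTER_CUBIC) for x in(a,b)])
cv2.imwrite("pics/t2.png",im[:,:,::-1])
E
```

```text
time_s: 10.05
position: [0.5238, 0.1986, 0.1191]
tcp_rot: [[-0.187, 0.982, -0.001], [0.982, 0.187, -0.0], [-0.0, -0.001, -1.0]]
force: [-0.5, -0.7, -1.2]
opening: 0.411
grasp_force: 8.7
```

View pics/t2.png

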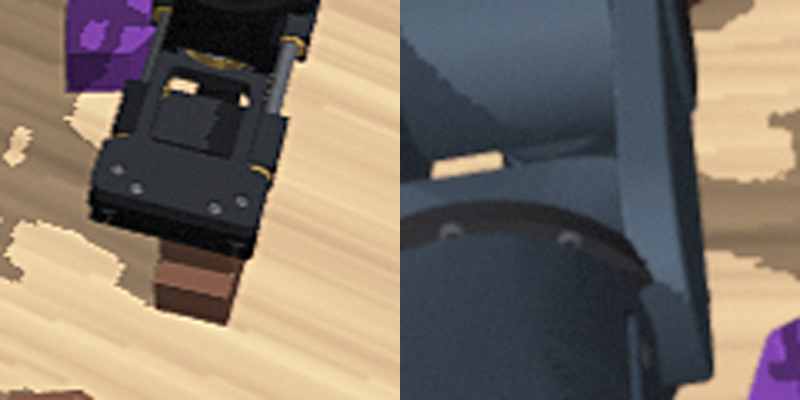

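```bash

python3 -m jog '[{"tx":0,"ty":0,"tz":0.08,"roll":0,"jaw":0.412},{"tx":-0.29,"ty":0,"tz":0,"roll":0,"jaw":0.412},{"tx":-0.29,"ty":0,"tz":0,"roll":0,"jaw":0.412}]'
python3 -m jog '[{"tx":-0.29,"ty":0,"tz":0,"roll":0,"jaw":0.412},{"tx":-0.29,"ty":0,"tz":0,"roll":0,"jaw":0.412},{"tx":0,"ty":0,"tz":0,"roll":0,"jaw":0.412}]'
python3 - <<'E'
from tilt import *
c,m=look()
print([(r,np.where(m[r])[0][[0,-1]]) for r in range(258,284,4) if m[r].any()])
for a,sl,lift in((0,.0205,0),(0,.032,0),(12,.0205,0),(6,.0205,0)):
    P,q=show(a,sl); k=(mask(c,P,q)>.5)
    print(a,sl,lift,[(r,np.where(k[r])[0][[0,-1]]) for r in range(258,284,4) if k[r].any()])
save(c,"t3.png",(200,300,340,440),6)
E
```

```text
time_s: 10.45
position: [0.5253, 0.1931, 0.119]
tcp_rot: [[-0.187, 0.982, 0.001], [0.982, 0.187, 0.0], [0.0, 0.001, -1.0]]
force: [-0.9, -1.1, 3.1]
opening: 0.415
grasp_force: 4.3
time_s: 10.75
position: [0.5264, 0.1867, 0.1187]
tcp_rot: [[-0.186, 0.982, 0.0], [0.982, 0.186, -0.0], [-0.0, 0.0, -1.0]]
force: [-0.4, 0.0, 3.4]
opening: 0.414
grasp_force: 4.8
[(258, array([376, 402])), (262, array([375, 401])), (266, array([376, 400])), (270, array([376, 399])), (274, array([387, 398]))]
0 0.0205 0 [(258, array([378, 403])), (262, array([377, 402])), (266, array([376, 401])), (270, array([375, 400])), (274, array([375, 399])), (278, array([390, 398]))]
0 0.032 0 [(258, array([371, 396])), (262, array([370, 395])), (266, array([369, 394])), (270, array([369, 393])), (274, array([375, 392])), (278, array([390, 391]))]
12 0.0205 0 [(258, array([374, 402])), (262, array([373, 401])), (266, array([373, 400])), (270, array([374, 399])), (274, array([375, 398]))]
6 0.0205 0 [(258, array([376, 403])), (262, array([375, 402])), (266, array([374, 401])), (270, array([375, 400])), (274, array([375, 399])), (278, array([393, 397]))]
```

View pics/t3.png

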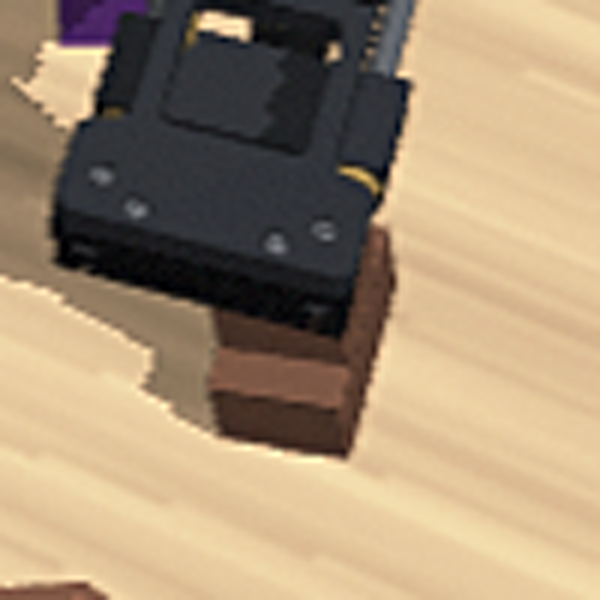

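```bash
cat >> tilt.py <<'E'
def edges(rows=range(238,278,4)):
    c=capture("scene"); im=c["img"].astype(float); R,G,B=im[...,0],im[...,1],im[...,2]
    m=((R>1.35*G)&(R<150)&(G>B*0.95)); m[:,:355]=0;m[:,425:]=0;m[280:,:400]=0
    print("meas",[int(np.where(m[r])[0][-1]) if m[r].any() else -1 for r in rows])
    return c
def pred(c,a,sl,rows=range(238,278,4)):
    P,q=show(a,sl); k=(mask(c,P,q)>.5); print(a,sl,[int(np.where(k[r])[0][-1]) if k[r].any() else -1 for r in rows])
E
python3 - <<'E'
from tilt import *
c=edges()
for a in(0,4,8,12,16): pred(c,a,.0205)
E
```

```text
meas [403, 404, 405, 404, 403, 402, 400, 400, 399, 398]
0 0.0205 [407, 407, 406, 405, 404, 403, 402, 401, 400, 399]
4 0.0205 [405, 406, 406, 405, 404, 403, 402, 401, 400, 399]
8 0.0205 [404, 405, 405, 405, 404, 403, 402, 401, 399, 398]
12 0.0205 [404, 404, 405, 404, 403, 402, 401, 400, 399, 398]
16 0.0205 [403, 404, 405, 404, 403, 402, 401, 400, 399, 398]
```

```bash

python3 -m jog '[{"tx":-0.29,"ty":0,"tz":0.01,"roll":0,"jaw":0.411},{"tx":-0.29,"ty":0,"tz":0.02,"roll":0,"jaw":0.411},{"tx":-0.29,"ty":0,"tz":0.03,"roll":0,"jaw":0.411},{"tx":-0.29,"ty":0,"tz":0.03,"roll":0,"jaw":0.411},{"tx":-0.29,"ty":0,"tz":0.04,"roll":0,"jaw":0.411},{"tx":-0.29,"ty":0,"tz":0.05,"roll":0,"jaw":0.411},{"tx":-0.29,"ty":0,"tz":0.06,"roll":0,"jaw":0.411},{"tx":-0.29,"ty":0,"tz":0.06,"roll":0,"jaw":0.411}]'
python3 - <<'E'
from tilt import *
c=edges()
for a in(12,18,24,30): pred(c,a,.0205)
E
```

```text
time_s: 11.65
position: [0.5305, 0.1642, 0.1153]
tcp_rot: [[-0.187, 0.982, -0.0], [0.982, 0.187, 0.0], [0.0, -0.0, -1.0]]
force: [-0.2, 1.2, -1.4]
opening: 0.413
grasp_force: 7.6
meas [401, 403, 403, 402, 401, 400, 399, 398, 397, -1]
12 0.0205 [404, 404, 405, 404, 403, 402, 401, 400, 399, 398]
18 0.0205 [402, 404, 405, 404, 403, 402, 401, 400, 398, 397]
24 0.0205 [401, 403, 404, 403, 402, 401, 400, 399, 397, 396]
30 0.0205 [400, 403, 403, 402, 401, 400, 398, 397, 396, 390]
```

```bash

python3 -m jog '[{"tx":-0.56,"ty":0,"tz":0.15,"roll":0,"jaw":0.411},{"tx":-0.56,"ty":0,"tz":0.18,"roll":0,"jaw":0.411},{"tx":-0.55,"ty":0,"tz":0.21,"roll":0,"jaw":0.411},{"tx":-0.53,"ty":0,"tz":0.24,"roll":0,"jaw":0.411},{"tx":-0.52,"ty":0,"tz":0.27,"roll":0,"jaw":0.411},{"tx":-0.51,"ty":0,"tz":0.29,"roll":0,"jaw":0.411},{"tx":-0.49,"ty":0,"tz":0.32,"roll":0,"jaw":0.411},{"tx":-0.47,"ty":0,"tz":0.35,"roll":0,"jaw":0.411}]'
python3 - <<'E'
from tilt import *
R=range(226,274,4)
c=edges(R)
for a in(24,36,42,48,54): pred(c,a,.0205,R)
E
```

```text
time_s: 12.5
position: [0.5384, 0.1228, 0.0952]
tcp_rot: [[-0.187, 0.982, 0.0], [0.982, 0.187, -0.0], [-0.0, -0.0, -1.0]]
force: [0.6, -0.5, -0.2]
opening: 0.412
grasp_force: 7.6
meas [374, 379, 394, 399, 398, 397, 396, 395, 394, 393, 392, 384]
24 0.0205 [389, 392, 398, 401, 403, 404, 403, 402, 401, 400, 399, 397]
36 0.0205 [381, 385, 396, 399, 403, 401, 400, 399, 398, 397, 396, 395]
42 0.0205 [377, 382, 395, 399, 401, 400, 399, 398, 396, 395, 394, 393]
48 0.0205 [374, 389, 394, 399, 399, 398, 397, 396, 395, 394, 392, 391]
54 0.0205 [370, 387, 393, 398, 397, 396, 395, 394, 393, 392, 390, 386]
```

Tilt is 48–50°, right on the arc. Continuing to about 84°.

```bash

python3 -m jog '[{"tx":-0.45,"ty":0,"tz":0.37,"roll":0,"jaw":0.411},{"tx":-0.43,"ty":0,"tz":0.39,"roll":0,"jaw":0.411},{"tx":-0.41,"ty":0,"tz":0.42,"roll":0,"jaw":0.411},{"tx":-0.39,"ty":0,"tz":0.44,"roll":0,"jaw":0.411},{"tx":-0.37,"ty":0,"tz":0.46,"roll":0,"jaw":0.411},{"tx":-0.34,"ty":0,"tz":0.47,"roll":0,"jaw":0.411},{"tx":-0.32,"ty":0,"tz":0.49,"roll":0,"jaw":0.411},{"tx":-0.29,"ty":0,"tz":0.51,"roll":0,"jaw":0.411}]'
python3 - <<'E'
from tilt import *
R=range(226,274,4)
c=edges(R)
for a in(60,66,72,78,84): pred(c,a,.0205,R)
E
```

```text
time_s: 13.35
position: [0.544, 0.0936, 0.0595]
tcp_rot: [[-0.187, 0.982, -0.0], [0.982, 0.187, 0.0], [0.0, -0.0, -1.0]]
force: [-0.3, 0.4, -0.1]
opening: 0.412
grasp_force: 7.6
meas [357, 382, 391, 390, 390, 389, 388, 386, 385, 384, 381, 377]
60 0.0205 [366, 386, 392, 396, 395, 394, 393, 392, 390, 389, 388, 383]
66 0.0205 [362, 384, 392, 394, 393, 392, 390, 389, 388, 387, 386, 381]
72 0.0205 [357, 383, 392, 391, 390, 389, 388, 387, 386, 385, 383, 379]
78 0.0205 [351, 381, 390, 389, 388, 387, 386, 384, 383, 382, 380, 378]
84 0.0205 [344, 380, 388, 387, 385, 384, 383, 382, 381, 380, 378, 377]
```

```bash

python3 -m jog '[{"tx":-0.26,"ty":0,"tz":0.52,"roll":0,"jaw":0.411},{"tx":-0.24,"ty":0,"tz":0.54,"roll":0,"jaw":0.411},{"tx":-0.21,"ty":0,"tz":0.55,"roll":0,"jaw":0.411},{"tx":-0.1,"ty":0,"tz":0.3,"roll":0,"jaw":0.411},{"tx":-0.08,"ty":0,"tz":0.26,"roll":0,"jaw":0.411},{"tx":-0.08,"ty":0,"tz":0.28,"roll":0,"jaw":0.411},{"tx":-0.07,"ty":0,"tz":0.29,"roll":0,"jaw":0.411},{"tx":0,"ty":0,"tz":0,"roll":0,"jaw":0.411}]'
python3 - <<'E'
from tilt import *
R=range(226,274,4)
c=edges(R)
for a in(78,84,87,90): pred(c,a,.0205,R)
E
```

```text
time_s: 14.2
position: [0.5458, 0.0836, 0.0322]
tcp_rot: [[-0.187, 0.982, -0.0], [0.982, 0.187, 0.0], [0.0, -0.0, -1.0]]
force: [-0.0, 0.4, -1.5]
opening: 0.414
grasp_force: 7.6
meas [-1, 379, 386, 385, 384, 383, 382, 381, 379, 378, 377, 376]
78 0.0205 [351, 381, 390, 389, 388, 387, 386, 384, 383, 382, 380, 378]
84 0.0205 [344, 380, 388, 387, 385, 384, 383, 382, 381, 380, 378, 377]
87 0.0205 [340, 379, 386, 385, 384, 383, 382, 381, 380, 379, 377, 376]
90 0.0205 [335, 378, 385, 385, 384, 383, 382, 381, 380, 379, 377, 376]
```

```bash

python3 -m jog '[{"tx":-0.05,"ty":0,"tz":0.15,"roll":0,"jaw":0.411},{"tx":-0.03,"ty":0,"tz":0.15,"roll":0,"jaw":0.411},{"tx":-0.02,"ty":0,"tz":0.1,"roll":0,"jaw":0.411},{"tx":0,"ty":0,"tz":0.1,"roll":0,"jaw":0.411},{"tx":0,"ty":0,"tz":0,"roll":0,"jaw":0.411}]'
```

```text
time_s: 14.75
position: [0.5461, 0.0826, 0.0275]
tcp_rot: [[-0.187, 0.982, -0.0], [0.982, 0.187, -0.0], [-0.0, -0.0, -1.0]]
force: [-0.2, 0.6, -0.2]
opening: 0.41
grasp_force: 7.6
```

```bash

python3 -m jog '[{"tx":0,"ty":0,"tz":0.1,"roll":0,"jaw":0.411},{"tx":0,"ty":0,"tz":0.1,"roll":0,"jaw":0.411},{"tx":0,"ty":0,"tz":0,"roll":0,"jaw":0.411}]'
python3 -m jog '[{"tx":0,"ty":0,"tz":0.1,"roll":0,"jaw":0.411},{"tx":0,"ty":0,"tz":0.05,"roll":0,"jaw":0.411},{"tx":0,"ty":0,"tz":0,"roll":0,"jaw":0.411}]'
```

```text
time_s: 15.05
position: [0.5462, 0.0825, 0.0264]
tcp_rot: [[-0.187, 0.982, 0.0], [0.982, 0.187, -0.0], [-0.0, 0.0, -1.0]]
force: [-1.3, -0.9, 5.4]
opening: 0.409
grasp_force: 7.6
time_s: 15.35
position: [0.5462, 0.0825, 0.0254]
tcp_rot: [[-0.187, 0.982, 0.001], [0.982, 0.187, -0.0], [-0.001, 0.001, -1.0]]
force: [-2.2, 0.1, 11.2]
opening: 0.417
grasp_force: 7.6
```

```bash

python3 -m jog '[{"tx":0,"ty":0,"tz":-0.1,"roll":0,"jaw":0.43},{"tx":0,"ty":0,"tz":0,"roll":0,"jaw":0.48},{"tx":0,"ty":0,"tz":0,"roll":0,"jaw":0.55},{"tx":0,"ty":0,"tz":-1,"roll":0,"jaw":0.6},{"tx":0,"ty":0,"tz":-3,"roll":0,"jaw":0.6},{"tx":0,"ty":0,"tz":-4,"roll":0,"jaw":0.7},{"tx":-3,"ty":0,"tz":-4,"roll":0,"jaw":0.7},{"tx":-4,"ty":0,"tz":-2,"roll":0,"jaw":0.7}]' | head -2
python3 -m jog '[{"tx":-4.5,"ty":0,"tz":-1,"roll":0,"jaw":0.7},{"tx":-4.5,"ty":0,"tz":0,"roll":0,"jaw":0.7},{"tx":-4.5,"ty":0,"tz":0,"roll":0,"jaw":0.7},{"tx":0,"ty":0,"tz":0,"roll":0,"jaw":0.7}]' | head -2
python3 - <<'E'
from fit import *
np.set_printoptions(precision=4,suppress=True)
cs={n:capture(n) for n in("scene","top")}
for n in cs:
    print(n,[(round(d["p"],2),d["bbox"]) for d in trace(n,"tee")])
    m=trace(n,"tee")
    if m: 
        q,f=fit(cs,{n:m[0]["pixels"].astype(float)},TL,np.array([.526,.19,-1.3825])); print(q,f)
    mh=[d for d in trace(n,"house")]; print([(round(d["p"],2),d["bbox"]) for d in mh])
    for d in mh:
        b=d["bbox"]; 
        if n=="top" and abs(b[0]+b[2]/2-256)<20 and abs(b[1]+b[3]/2-180)<20: print(fit(cs,{n:d["pixels"].astype(float)},HO,np.array([.6628,.2123,-1.789])))
c=cs["top"]; save(c,"t4.png",(100,400,150,550),2)
E
```

```text
time_s: 16.15
position: [0.5603, 0.0146, 0.1689]
time_s: 16.55
position: [0.5865, -0.1249, 0.1762]
scene [(0.66, [312.2, 225.3, 74.6, 46.2])]
[ 0.5232  0.1898 -1.3853] 0.10634054946481905
[(0.87, [348.1, 158.8, 52.0, 50.7]), (0.74, [484.6, 157.0, 52.7, 51.6]), (0.57, [330.7, 295.6, 66.6, 62.8])]
top []
[(0.81, [228.7, 158.0, 51.4, 38.0])]
(array([ 0.6662,  0.2146, -1.7926]), np.float64(0.11803804855275442))
```

View pics/t4.png

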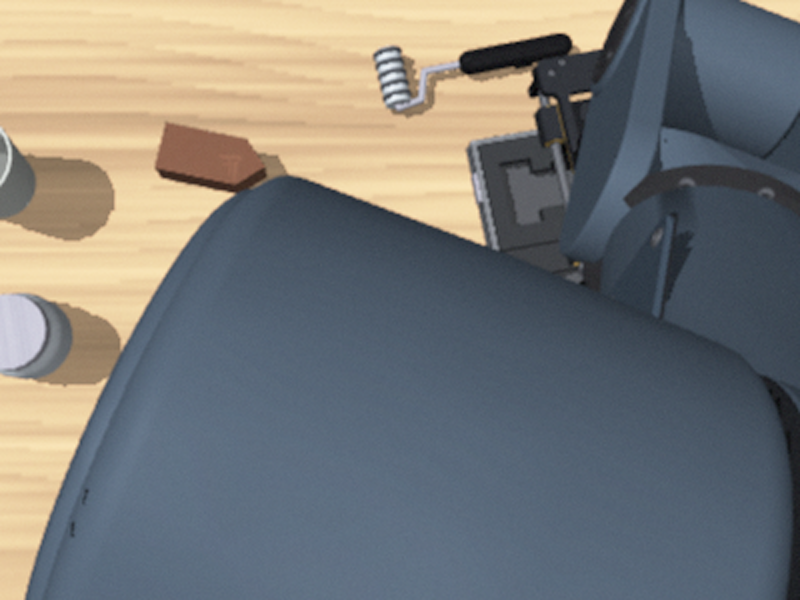

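The top view shows the arm hiding the tee, and the house untouched at about (255,178). The scene fit of the lying tee agrees with the gripper geometry to 1 mm. I'll refine the pocket poses from the first pictures while moving over the tee.

```bash
cat > pocket.py <<'E'
from fit import *
T=np.array([(-.034,.062),(.034,.062),(.034,.028),(.02,.028),(.02,-.062),(-.02,-.062),(-.02,.028),(-.034,.028)])
H=np.array([(-.027,.057),(.027,.057),(.027,-.029),(0,-.057),(-.027,-.029)])
np.set_printoptions(precision=4,suppress=True)
def vis(c,o,q):
    m=None
    for z in(.016,.032):
        p=place([np.c_[o,np.full(len(o),z)]],q)[0]; uv=proj(c,p)[:,::-1]
        k=np.zeros((480,640),np.uint8); cv2.fillPoly(k,[np.round(uv*16).astype(np.int32)],255,cv2.LINE_AA,4); k=k/255.
        m=k if m is None else m*k
    return m
for n in("scene","top"):
    c=capture(n); im=cv2.cvtColor(cv2.imread("pics/%s.png"%n),cv2.COLOR_BGR2GRAY).astype(float)
    for nm,o,q0 in(("tee",T,(.634,-.147,.175)),("house",H,(.524,-.1665,.175))):
        w=mask(c,[np.array([(x,y,.032) for x in(-.052,.052) for y in(-.072,.072)])],q0)>.5
        k0=vis(c,o,q0)>.9; t=(np.median(im[k0])+np.percentile(im[w],15))/2
        cost=lambda q:(np.abs(vis(c,o,q)-np.clip((im-t)/16+.5,0,1))*w).sum()
        r=min((minimize(cost,np.array(q0)+d,method="Nelder-Mead",options=dict(initial_simplex=np.array(q0)+d+np.array([[0,0,0],[.004,0,0],[0,.004,0],[0,0,.05]]))) for d in([0,0,0],[-.003,-.003,0],[.003,.003,-.03])),key=lambda r:r.fun)
        print(n,nm,r.x,r.fun,k0.sum(),t)
E
python3 pocket.py
python3 -c "
from h import *
delta(.5367,.1317,.10,10.7)"
```

```text
scene tee [ 0.634  -0.1518  0.1857] 191.36886582083812 1186 65.0
scene house [ 0.5222 -0.1717  0.2178] 107.88842079969243 905 66.0
top tee [ 0.6329 -0.1482  0.1444] 336.5576994425221 1203 53.5
top house [ 0.5237 -0.1733  0.2087] 258.6728335255671 1206 54.0
t 17.05 pos [ 0.5843 -0.1176  0.1751] yang 10.86 shift cm [25.38  0.03  7.51] roll 0.0028 F [ 0.6 -0.2  0.2] open mm 61.0 grasp 0.0 j6 -33.0
```

```bash
cat > ov.py <<'E'
from fit import *
T=np.array([(-.034,.062),(.034,.062),(.034,.028),(.02,.028),(.02,-.062),(-.02,-.062),(-.02,.028),(-.034,.028)])
H=np.array([(-.027,.057),(.027,.057),(.027,-.029),(0,-.057),(-.027,-.029)])
out=[]
for n,(r,cc) in dict(scene=(145,120),top=(130,375)).items():
    c=capture(n); k=4; im=cv2.imread("pics/%s.png"%n)[r:r+150,cc:cc+100 if n=="top" else cc+100]
    im=cv2.imread("pics/%s.png"%n)[r:r+ (130 if n=="scene" else 150),cc:cc+(150 if n=="scene" else 120)]
    k=dict(scene=2.66,top=3.3)[n]; k=2.9
    im=cv2.resize(im,None,fx=k,fy=k,interpolation=cv2.INTER_CUBIC); im=cv2.convertScaleAbs(im,alpha=1.8)
    dx=dict(scene=(-.0015,-.001),top=(.0015,.001))[n]
    for o,q,z,col in((T,(.634,-.147,.175),.032,(0,255,0)),(H,(.524,-.1665,.175),.032,(0,255,0)),(np.array([(-.12,-.086),(.12,-.086),(.12,.086),(-.12,.086)]),(.579,-.1568,.175),.032,(0,255,255))):
        q=(q[0]+dx[0],q[1]+dx[1],q[2])
        p=place([np.c_[o,np.full(len(o),z)]],q)[0]; uv=(proj(c,p)[:,::-1]-[cc,r]+.5)*k
        cv2.polylines(im,[np.round(uv*16).astype(np.int32)],True,col,1,cv2.LINE_AA,4)
    out.append(cv2.copyMakeBorder(im,0,440-im.shape[0],0,0,cv2.BORDER_CONSTANT))
cv2.imwrite("pics/ov.png",np.hstack(out)); print(np.hstack(out).shape)
E
python3 ov.py
```

```text
(440, 783, 3)
```

View pics/ov.png

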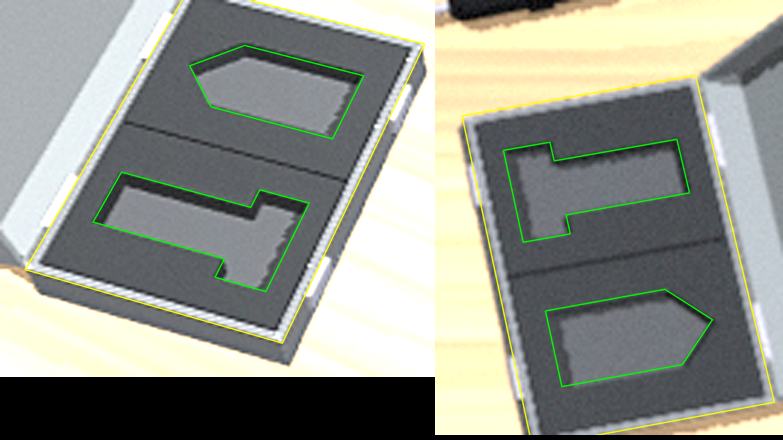

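The outlines at tee nest (0.634, −0.147), house nest (0.524, −0.1665), yaw 10° match both pockets and the case rim in both views, so I'll use them. Grasping the lying tee from above.

```bash

python3 -m jog '[{"tx":4.6,"ty":0,"tz":0,"roll":0,"jaw":0.7},{"tx":4.6,"ty":0,"tz":0,"roll":0,"jaw":0.7},{"tx":4.6,"ty":0,"tz":0,"roll":0,"jaw":0.7},{"tx":4.6,"ty":0,"tz":1,"roll":0,"jaw":0.7},{"tx":4.6,"ty":0,"tz":2,"roll":0,"jaw":0.7},{"tx":2.4,"ty":0.03,"tz":4,"roll":0,"jaw":0.7},{"tx":0,"ty":0,"tz":0,"roll":0,"jaw":0.7}]' |tail -1
python3 -c "
from h import *
delta(.5367,.1317,.040,10.7)"
```

```text
grasp_force: 0.0
t 17.85 pos [0.5324 0.1337 0.1011] yang 11.06 shift cm [-0.29  0.45  6.1 ] roll 0.0062 F [-1.  -0.6 -0.3] open mm 60.8 grasp 0.0 j6 -8.7
```

```bash

python3 -m jog '[{"tx":-0.3,"ty":0.45,"tz":2,"roll":0.006,"jaw":0.7},{"tx":0,"ty":0,"tz":3,"roll":0,"jaw":0.7},{"tx":0,"ty":0,"tz":1.1,"roll":0,"jaw":0.7},{"tx":0,"ty":0,"tz":0,"roll":0,"jaw":0.55},{"tx":0,"ty":0,"tz":0,"roll":0,"jaw":0.46},{"tx":0,"ty":0,"tz":0,"roll":0,"jaw":0.43},{"tx":0,"ty":0,"tz":0,"roll":0,"jaw":0.4},{"tx":0,"ty":0,"tz":0,"roll":0,"jaw":0.4}]' |tail -4
python3 -m jog '[{"tx":0,"ty":0,"tz":0,"roll":0,"jaw":0.4},{"tx":0,"ty":0,"tz":0,"roll":0,"jaw":0.4},{"tx":0,"ty":0,"tz":-2,"roll":0,"jaw":0.4},{"tx":0,"ty":0,"tz":-4,"roll":0,"jaw":0.4},{"tx":0,"ty":0,"tz":0,"roll":0,"jaw":0.4}]' |tail -3
python3 - <<'E'
from fit import *
delta(.634,-.147,.10,10.0)
c=capture("scene"); m=trace("scene","tee"); print([(d["p"],d["bbox"]) for d in m])
if m:
    d=read_state()["position"]
    for z in (.06,): print(fit({"scene":c},{"scene":m[0]["pixels"].astype(float)},TL,np.array([.5255,.19,-1.385]),z))
E
```

```text
tcp_rot: [[-0.181, 0.983, -0.001], [0.983, 0.181, -0.0], [-0.0, -0.001, -1.0]]
force: [-2.7, -0.8, 2.3]
opening: 0.414
grasp_force: 1.1
force: [0.8, 0.5, -1.7]
opening: 0.412
grasp_force: 30.0
t 19.15 pos [0.5463 0.129  0.1082] yang 10.43 shift cm [-28.73   3.62   0.9 ] roll 0.0075 F [ 0.8  0.5 -1.7] open mm 35.8 grasp 30.0 j6 -8.6
[(0.78, [354.6, 216.8, 35.0, 44.7])]
(array([ 0.53027042,  0.19065277, -1.38059532]), np.float64(1.7402972136222912))
```

```bash

python3 -m jog '[{"tx":0,"ty":0,"tz":0,"roll":0,"jaw":0.4},{"tx":0,"ty":0,"tz":0,"roll":0,"jaw":0.4},{"tx":0,"ty":0,"tz":0,"roll":0,"jaw":0.4}]' |tail -3
python3 - <<'E'
from fit import *
delta(.634,-.147,.10,10.0)
c=capture("scene"); m=trace("scene","tee")[0]["pixels"]; 
im=c["img"].astype(float); R,G,B=im[...,0],im[...,1],im[...,2]
b=((R>1.35*G)&(R<150)&(G>B*0.95)); b[:200]=0;b[290:]=0;b[:,:300]=0;b[:,420:]=0
s=read_state(); p=s["position"]; R_=s["tcp_rot"]; u=-np.array(R_)[:2,0]; yaw=np.arctan2(u[1],u[0])
for M in(m,b):
    r,cc=np.where(M); print(r.min(),r.max(),cc.min(),cc.max())
b=b|m; best=[]
# parameters: t = grip position along plug, zb = plug underside height
for zb in(.055,.06,.065,.07):
    for t in np.arange(.04,.085,.002):
        q=(p[0]-.0018-u[0]*t,p[1]-.001-u[1]*t,yaw); k=mask(c,TL,q,zb)>.5
        h=k.copy()
        # compare only past the finger, on head side
        e=proj(c,np.array([p[0]-u[0]*.012,p[1]-u[1]*.012,zb+.04]))
        rr,c2=np.indices(k.shape); hd=proj(c,np.array([p[0]-u[0]*.05,p[1]-u[1]*.05,zb+.04]))-e
        w=((rr-e[0])*hd[0]+(c2-e[1])*hd[1])>8*np.hypot(*hd)
        best.append(((k^b)[w].sum(),(b&w).sum(),round(t,3),zb))
best.sort(); print(best[:8])
save(c,"t5.png",(180,300,320,440),5)
E
```

```text
force: [-0.1, -0.5, -1.4]
opening: 0.412
grasp_force: 30.0
t 19.55 pos [0.5415 0.1285 0.1029] yang 10.42 shift cm [-28.77   4.11   0.27] roll 0.0074 F [-0.1 -0.5 -1.4] open mm 35.8 grasp 30.0 j6 -8.6
213 258 358 388
213 258 314 388
[(np.int64(137), np.int64(932), np.float64(0.064), 0.055), (np.int64(141), np.int64(932), np.float64(0.064), 0.06), (np.int64(176), np.int64(932), np.float64(0.066), 0.055), (np.int64(178), np.int64(932), np.float64(0.062), 0.055), (np.int64(180), np.int64(932), np.float64(0.066), 0.06), (np.int64(184), np.int64(932), np.float64(0.064), 0.065), (np.int64(186), np.int64(932), np.float64(0.062), 0.06), (np.int64(217), np.int64(932), np.float64(0.066), 0.065)]
```

View pics/t5.png

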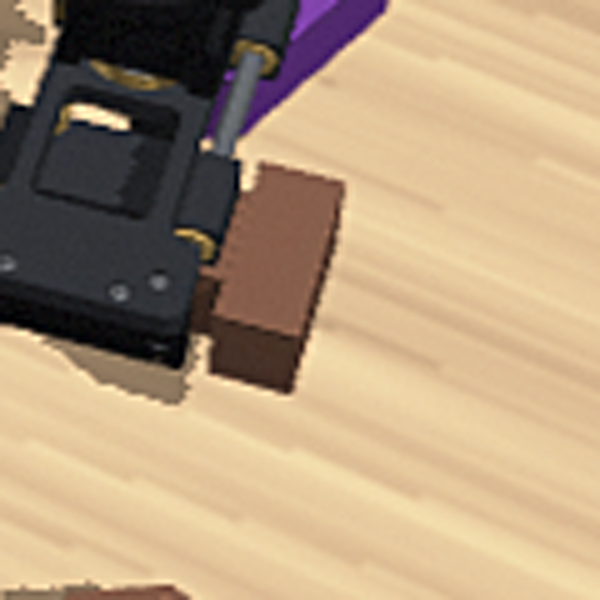

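```bash

python3 -m jog '[{"tx":-3,"ty":0.5,"tz":-1,"roll":0,"jaw":0.4},{"tx":-4.5,"ty":0.6,"tz":0,"roll":0,"jaw":0.4},{"tx":-4.5,"ty":0.6,"tz":0,"roll":0,"jaw":0.4},{"tx":-4.5,"ty":0.6,"tz":0,"roll":0,"jaw":0.4},{"tx":-4.5,"ty":0.6,"tz":0,"roll":0,"jaw":0.4},{"tx":-4,"ty":0.6,"tz":0,"roll":0,"jaw":0.4},{"tx":-3,"ty":0.6,"tz":0,"roll":0.0074,"jaw":0.4},{"tx":-1,"ty":0,"tz":0,"roll":0,"jaw":0.4}]' |tail -1
python3 -m jog '[{"tx":0,"ty":0,"tz":0,"roll":0,"jaw":0.4},{"tx":0,"ty":0,"tz":0,"roll":0,"jaw":0.4},{"tx":0,"ty":0,"tz":0,"roll":0,"jaw":0.4},{"tx":0,"ty":0,"tz":0,"roll":0,"jaw":0.4}]' |tail -3
python3 - <<'E'
from h import *
delta(.6347,-.1509,.064,10.0)
E
python3 -m jog '[{"tx":0,"ty":0,"tz":0,"roll":0,"jaw":0.4},{"tx":0,"ty":0,"tz":0,"roll":0,"jaw":0.4}]' |head -2
```

```text
grasp_force: 30.0
force: [0.5, -0.1, -1.8]
opening: 0.411
grasp_force: 30.0
t 20.85 pos [ 0.6344 -0.1473  0.114 ] yang 10.12 shift cm [-0.36 -0.03  5.  ] roll 0.002 F [ 0.5 -0.1 -1.8] open mm 35.8 grasp 30.0 j6 -33.0
time_s: 21.05
position: [0.6349, -0.1485, 0.1143]
```

```bash

python3 -m jog '[{"tx":-0.15,"ty":0,"tz":1,"roll":0.002,"jaw":0.4},{"tx":0,"ty":0,"tz":2,"roll":0,"jaw":0.4},{"tx":0,"ty":0,"tz":0.6,"roll":0,"jaw":0.4},{"tx":0,"ty":0,"tz":0,"roll":0,"jaw":0.4},{"tx":0,"ty":0,"tz":0,"roll":0,"jaw":0.4},{"tx":0,"ty":0,"tz":0,"roll":0,"jaw":0.4}]' |tail -3
python3 - <<'E'
from h import *
delta(.6347,-.1509,.059,10.0)
c=capture("scene"); save(c,"t6.png",(140,290,100,260),5)
E
```

```text
force: [0.6, 0.1, -2.5]
opening: 0.409
grasp_force: 30.0
t 21.65 pos [ 0.6353 -0.1508  0.0782] yang 9.89 shift cm [ 0.   -0.06  1.92] roll -0.002 F [ 0.6  0.1 -2.5] open mm 35.6 grasp 30.0 j6 -33.0
```

View pics/t6.png

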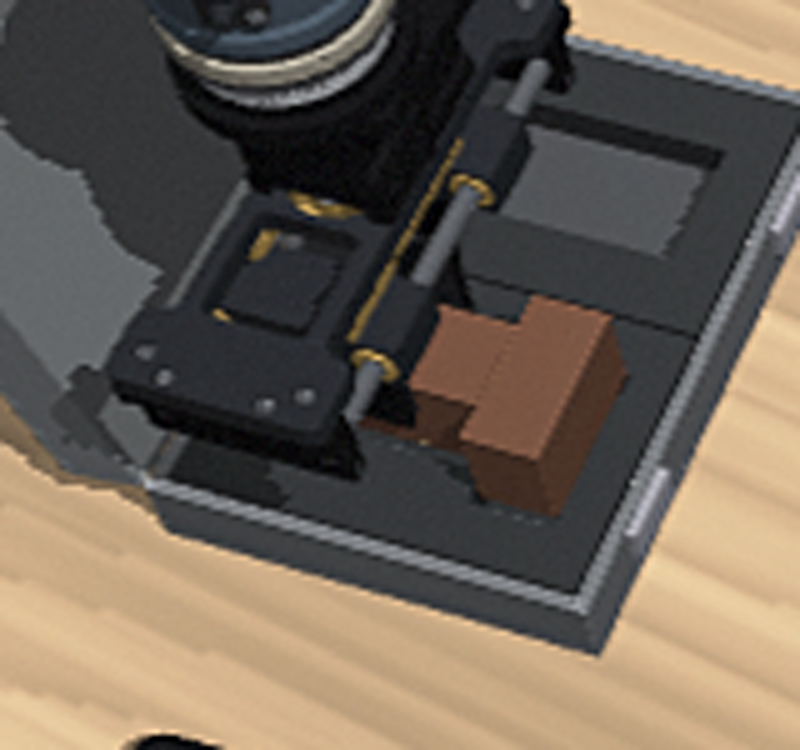

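The picture shows the tee held level just over its pocket, head towards the front edge (crop 550,390), squarely aligned. Lowering until contact.

```bash

python3 -m jog '[{"tx":0,"ty":-0.04,"tz":0.3,"roll":0,"jaw":0.4},{"tx":0,"ty":0,"tz":0.3,"roll":0,"jaw":0.4},{"tx":0,"ty":0,"tz":0.2,"roll":0,"jaw":0.4},{"tx":0,"ty":0,"tz":0,"roll":0,"jaw":0.4}]' 
python3 -m jog '[{"tx":0,"ty":0,"tz":0.3,"roll":0,"jaw":0.4},{"tx":0,"ty":0,"tz":0.2,"roll":0,"jaw":0.4},{"tx":0,"ty":0,"tz":0,"roll":0,"jaw":0.4},{"tx":0,"ty":0,"tz":0,"roll":0,"jaw":0.4}]'
```

```text
time_s: 22.1
position: [0.6346, -0.1507, 0.0696]
tcp_rot: [[-0.172, 0.985, -0.001], [0.985, 0.172, 0.0], [0.0, -0.001, -1.0]]
force: [-0.5, 0.3, -2.8]
opening: 0.41
grasp_force: 30.0
time_s: 22.5
position: [0.6347, -0.1507, 0.065]
tcp_rot: [[-0.172, 0.985, -0.0], [0.985, 0.172, 0.0], [0.0, -0.0, -1.0]]
force: [-0.6, -0.3, -1.3]
opening: 0.41
grasp_force: 30.0
```

```bash

python3 -m jog '[{"tx":0,"ty":0,"tz":0.25,"roll":0,"jaw":0.4},{"tx":0,"ty":0,"tz":0.25,"roll":0,"jaw":0.4},{"tx":0,"ty":0,"tz":0,"roll":0,"jaw":0.4},{"tx":0,"ty":0,"tz":0,"roll":0,"jaw":0.4}]' | sed -n '2p;4p'
python3 -m jog '[{"tx":0,"ty":0,"tz":0.1,"roll":0,"jaw":0.4},{"tx":0,"ty":0,"tz":0.1,"roll":0,"jaw":0.4},{"tx":0,"ty":0,"tz":0,"roll":0,"jaw":0.4},{"tx":0,"ty":0,"tz":0,"roll":0,"jaw":0.4}]'| sed -n '2p;4p'
```

```text
position: [0.6349, -0.1508, 0.0608]
force: [-1.2, 0.4, 4.8]
position: [0.635, -0.1508, 0.0608]
force: [-4.1, 1.2, 14.5]
```

```bash

python3 -m jog '[{"tx":0,"ty":0,"tz":-0.1,"roll":0,"jaw":0.45},{"tx":0,"ty":0,"tz":0,"roll":0,"jaw":0.55},{"tx":0,"ty":0,"tz":0,"roll":0,"jaw":0.65},{"tx":0,"ty":0,"tz":-2,"roll":0,"jaw":0.7},{"tx":0,"ty":0,"tz":-4,"roll":0,"jaw":0.7},{"tx":2,"ty":0,"tz":-4,"roll":0,"jaw":0.8},{"tx":4,"ty":0,"tz":-1,"roll":0,"jaw":0.87},{"tx":4.5,"ty":0,"tz":0,"roll":0,"jaw":0.87}]' |sed -n 2p
python3 -m jog '[{"tx":4.5,"ty":0,"tz":0,"roll":0,"jaw":0.87},{"tx":4.5,"ty":0,"tz":0,"roll":0.1,"jaw":0.87},{"tx":4.5,"ty":0,"tz":0,"roll":0.1,"jaw":0.87},{"tx":4.5,"ty":0,"tz":0,"roll":0.1,"jaw":0.87},{"tx":0,"ty":0,"tz":0,"roll":0.1,"jaw":0.87},{"tx":0,"ty":0,"tz":0,"roll":0,"jaw":0.87},{"tx":0,"ty":0,"tz":0,"roll":0,"jaw":0.87},{"tx":0,"ty":0,"tz":0,"roll":0,"jaw":0.87}]' |sed -n 2p
python3 - <<'E'
from fit import *
np.set_printoptions(precision=4,suppress=True)
delta(.6645,.2135,.044,-12.6)
# seated tee: expected head end centre
exp=np.array([.634-.174*.06-.0015,-.147+.985*.06-.001,.175-np.pi/2]); print("exp",exp)
c=capture("scene"); m=trace("scene","tee"); 
for d in m: print(round(d["p"],2),d["bbox"])
for z in(.014,.016,.018,.020,.024): print(z,*fit({"scene":c},{"scene":m[0]["pixels"].astype(float)},[np.array(p)[...] if False else np.c_[p[:,:2],np.maximum(p[:,2],.032-z)] for p in TL],exp,z))
mh=trace("scene","house")
for d in mh:
    b=d["bbox"]
    if abs(b[0]+b[2]/2-364)<15 and abs(b[1]+b[3]/2-327)<20: print(fit({"scene":c},{"scene":d["pixels"].astype(float)},HO,np.array([.6628,.2123,-1.789])))
E
```

```text
position: [0.6188, -0.048, 0.1716]
position: [0.5993, 0.1302, 0.1688]
t 24.9 pos [0.5993 0.1302 0.1688] yang -13.03 shift cm [ 9.59  4.48 12.47] roll -0.0075 F [ 0.2  0.1 -0.7] open mm 75.7 grasp 0.0 j6 14.9
exp [ 0.6221 -0.0889 -1.3958]
0.83 [151.8, 201.4, 75.0, 43.9]
0.19 [162.9, 145.6, 97.3, 60.5]
0.014 [ 0.6231 -0.0878 -1.3988] 0.06266122515777307
0.016 [ 0.6236 -0.088  -1.4006] 0.07430114455797968
0.018 [ 0.6243 -0.0869 -1.4096] 0.09151758773410251
0.02 [ 0.6254 -0.0866 -1.4228] 0.1126985588184152
0.024 [ 0.6264 -0.0863 -1.4274] 0.16014401587447707
(array([ 0.6618,  0.2119, -1.8217]), np.float64(0.10428575320818463))
```

```bash

python3 -m jog '[{"tx":4.5,"ty":2,"tz":3,"roll":0,"jaw":0.87},{"tx":4,"ty":2,"tz":3,"roll":-0.0075,"jaw":0.87},{"tx":1.1,"ty":0.48,"tz":1.5,"roll":0,"jaw":0.87},{"tx":0,"ty":0,"tz":0,"roll":0,"jaw":0.87},{"tx":0,"ty":0,"tz":0,"roll":0,"jaw":0.87},{"tx":0,"ty":0,"tz":0,"roll":0,"jaw":0.87},{"tx":0,"ty":0,"tz":0,"roll":0,"jaw":0.87}]' |sed -n 2p
python3 -c "
from h import *
delta(.6645,.2135,.044,-12.6)"
```

```text
position: [0.6588, 0.206, 0.1018]
t 25.75 pos [0.6588 0.206  0.1018] yang -12.67 shift cm [0.85 0.38 5.78] roll -0.0012 F [0.9 0.4 0.1] open mm 75.7 grasp 0.0 j6 20.8
```

```bash

python3 -m jog '[{"tx":0,"ty":0,"tz":0,"roll":0,"jaw":0.87},{"tx":0,"ty":0,"tz":0,"roll":0,"jaw":0.87},{"tx":0,"ty":0,"tz":0,"roll":0,"jaw":0.87}]' |sed -n 2p
python3 -c "
from h import *
delta(.6645,.2135,.044,-12.6)"
```

```text
position: [0.6586, 0.2068, 0.1007]
t 26.05 pos [0.6586 0.2068 0.1007] yang -12.62 shift cm [0.78 0.43 5.67] roll -0.0003 F [-0.5  0.4  0.2] open mm 75.6 grasp 0.0 j6 20.8
```

```bash

python3 -m jog '[{"tx":0.75,"ty":0.43,"tz":0.7,"roll":0,"jaw":0.87},{"tx":0,"ty":0,"tz":2,"roll":0,"jaw":0.87},{"tx":0,"ty":0,"tz":2,"roll":0,"jaw":0.87},{"tx":0,"ty":0,"tz":1,"roll":0,"jaw":0.87},{"tx":0,"ty":0,"tz":0,"roll":0,"jaw":0.8},{"tx":0,"ty":0,"tz":0,"roll":0,"jaw":0.7},{"tx":0,"ty":0,"tz":0,"roll":0,"jaw":0.65},{"tx":0,"ty":0,"tz":0,"roll":0,"jaw":0.62}]' |sed -n '2p;5,6p'
python3 -m jog '[{"tx":0,"ty":0,"tz":0,"roll":0,"jaw":0.6},{"tx":0,"ty":0,"tz":0,"roll":0,"jaw":0.56},{"tx":0,"ty":0,"tz":0,"roll":0,"jaw":0.55},{"tx":0,"ty":0,"tz":0,"roll":0,"jaw":0.55},{"tx":0,"ty":0,"tz":0,"roll":0,"jaw":0.55},{"tx":0,"ty":0,"tz":0,"roll":0,"jaw":0.55}]'
python3 -m jog '[{"tx":0,"ty":0,"tz":-2,"roll":0,"jaw":0.55},{"tx":0,"ty":0,"tz":-4,"roll":0,"jaw":0.55},{"tx":0,"ty":0,"tz":0,"roll":0,"jaw":0.55},{"tx":0,"ty":0,"tz":0,"roll":0,"jaw":0.55},{"tx":0,"ty":0,"tz":0,"roll":0,"jaw":0.55},{"tx":0,"ty":0,"tz":0,"roll":0,"jaw":0.55}]'
python3 - <<'E'
from fit import *
c=capture("scene"); m=[d for d in trace("scene","house") if abs(d["bbox"][0]+d["bbox"][2]/2-364)<40 and d["bbox"][1]+d["bbox"][3]/2>240]
print([(d["p"],d["bbox"]) for d in m])
b=m[0]["pixels"]; s=read_state(); p=s["position"]; R=np.array(s["tcp_rot"]); u=-R[:2,0]; yaw=np.arctan2(u[1],u[0]); zb=p[2]-.0437
rr,c2=np.indices(b.shape); res=[]
for side in(-1,1):
    e=proj(c,np.array([p[0]+side*u[0]*.014,p[1]+side*u[1]*.014,zb+.04])); hd=proj(c,np.array([p[0]+side*u[0]*.05,p[1]+side*u[1]*.05,zb+.04]))-e
    w=((rr-e[0])*hd[0]+(c2-e[1])*hd[1])>8*np.hypot(*hd)
    r=[]
    for t in np.arange(-.012,.0125,.001):
        k=mask(c,HO,(p[0]-.0018-u[0]*t,p[1]-.001-u[1]*t,yaw),zb)>.5; r.append(((k^b)[w].sum(),(b&w).sum(),round(t,3)))
    print("side",side,sorted(r)[:4])
delta(.524,-.1665,.12,10.0)
E
```

```text
position: [0.6652, 0.2135, 0.0444]
opening: 0.652
grasp_force: 0.0
time_s: 27.45
position: [0.665, 0.2133, 0.0438]
tcp_rot: [[0.218, 0.976, 0.001], [0.976, -0.218, 0.0], [0.0, 0.001, -1.0]]
force: [-0.0, -0.7, 3.7]
opening: 0.569
grasp_force: 30.0
time_s: 28.05
position: [0.6627, 0.2132, 0.101]
tcp_rot: [[0.218, 0.976, -0.004], [0.976, -0.218, -0.001], [-0.002, -0.004, -1.0]]
force: [0.5, -0.1, -2.7]
opening: 0.573
grasp_force: 30.0
[(0.75, [339.1, 283.4, 61.4, 60.6])]
side -1 [(np.int64(44), np.int64(879), np.float64(-0.001)), (np.int64(58), np.int64(879), np.float64(0.0)), (np.int64(65), np.int64(879), np.float64(-0.002)), (np.int64(84), np.int64(879), np.float64(0.001))]
side 1 [(np.int64(126), np.int64(61), np.float64(0.012)), (np.int64(133), np.int64(61), np.float64(0.011)), (np.int64(140), np.int64(61), np.float64(0.01)), (np.int64(155), np.int64(61), np.float64(0.009))]
t 28.15 pos [0.6633 0.2132 0.1015] yang -12.6 shift cm [-40.1   -5.32  -1.79] roll -0.3944 F [-0.3 -0.2 -2. ] open mm 49.7 grasp 30.0 j6 21.3
```

```bash

python3 -m jog '[{"tx":-3,"ty":-0.5,"tz":-1,"roll":0,"jaw":0.55},{"tx":-4.5,"ty":-0.6,"tz":-1,"roll":0,"jaw":0.55},{"tx":-4.5,"ty":-0.6,"tz":0,"roll":0,"jaw":0.55},{"tx":-4.5,"ty":-0.6,"tz":0,"roll":0,"jaw":0.55},{"tx":-4.5,"ty":-0.6,"tz":0,"roll":0,"jaw":0.55},{"tx":-4.5,"ty":-0.6,"tz":0,"roll":0,"jaw":0.55},{"tx":-4.5,"ty":-0.6,"tz":0,"roll":0,"jaw":0.55},{"tx":-4.5,"ty":-0.6,"tz":0,"roll":0,"jaw":0.55}]' |tail -1
python3 -m jog '[{"tx":-4,"ty":-0.6,"tz":0,"roll":0,"jaw":0.55},{"tx":-1.6,"ty":0,"tz":0,"roll":-0.1,"jaw":0.55},{"tx":0,"ty":0,"tz":0,"roll":-0.1,"jaw":0.55},{"tx":0,"ty":0,"tz":0,"roll":-0.1,"jaw":0.55},{"tx":0,"ty":0,"tz":0,"roll":-0.094,"jaw":0.55},{"tx":0,"ty":0,"tz":0,"roll":0,"jaw":0.55},{"tx":0,"ty":0,"tz":0,"roll":0,"jaw":0.55},{"tx":0,"ty":0,"tz":0,"roll":0,"jaw":0.55}]' |tail -1
python3 -m jog '[{"tx":0,"ty":0,"tz":0,"roll":0,"jaw":0.55},{"tx":0,"ty":0,"tz":0,"roll":0,"jaw":0.55},{"tx":0,"ty":0,"tz":0,"roll":0,"jaw":0.55},{"tx":0,"ty":0,"tz":0,"roll":0,"jaw":0.55}]' |tail -1
python3 -c "
from h import *
delta(.524,-.1665,.060,10.0)"
```

```text
grasp_force: 30.0
grasp_force: 30.0
grasp_force: 30.0
t 30.15 pos [ 0.5252 -0.1663  0.1233] yang 9.97 shift cm [ 0.01 -0.12  6.33] roll -0.0006 F [-0.   0.1 -2.7] open mm 50.0 grasp 30.0 j6 -39.2
```

```bash

python3 -m jog '[{"tx":0,"ty":-0.1,"tz":1.5,"roll":0,"jaw":0.55},{"tx":0,"ty":0,"tz":2,"roll":0,"jaw":0.55},{"tx":0,"ty":0,"tz":0.8,"roll":0,"jaw":0.55},{"tx":0,"ty":0,"tz":0,"roll":0,"jaw":0.55},{"tx":0,"ty":0,"tz":0,"roll":0,"jaw":0.55},{"tx":0,"ty":0,"tz":0,"roll":0,"jaw":0.55},{"tx":0,"ty":0,"tz":0,"roll":0,"jaw":0.55}]' |tail -1
python3 -c "
from h import *
delta(.524,-.1665,.060,10.0)"
python3 -m jog '[{"tx":0,"ty":0,"tz":0.3,"roll":0,"jaw":0.55},{"tx":0,"ty":0,"tz":0.3,"roll":0,"jaw":0.55},{"tx":0,"ty":0,"tz":0.2,"roll":0,"jaw":0.55},{"tx":0,"ty":0,"tz":0,"roll":0,"jaw":0.55},{"tx":0,"ty":0,"tz":0,"roll":0,"jaw":0.55}]'|sed -n '2p;4p'
```

```text
grasp_force: 30.0
t 30.85 pos [ 0.5247 -0.1668  0.081 ] yang 9.97 shift cm [ 0.05 -0.06  2.1 ] roll -0.0005 F [-0.5  0.3 -2.3] open mm 49.7 grasp 30.0 j6 -39.2
position: [0.5241, -0.1665, 0.0721]
force: [-0.9, 0.3, -2.0]
```

Bottom is at about 28 mm, already inside the pocket with no contact force. Lowering further.

```bash

python3 -m jog '[{"tx":0,"ty":0,"tz":0.3,"roll":0,"jaw":0.55},{"tx":0,"ty":0,"tz":0.3,"roll":0,"jaw":0.55},{"tx":0,"ty":0,"tz":0.2,"roll":0,"jaw":0.55},{"tx":0,"ty":0,"tz":0,"roll":0,"jaw":0.55},{"tx":0,"ty":0,"tz":0,"roll":0,"jaw":0.55}]'|sed -n '2p;4p'
python3 -m jog '[{"tx":0,"ty":0,"tz":0.25,"roll":0,"jaw":0.55},{"tx":0,"ty":0,"tz":0.2,"roll":0,"jaw":0.55},{"tx":0,"ty":0,"tz":0,"roll":0,"jaw":0.55},{"tx":0,"ty":0,"tz":0,"roll":0,"jaw":0.55}]'|sed -n '2p;4p'
```

```text
position: [0.5241, -0.1666, 0.0641]
force: [0.4, 0.7, -2.2]
position: [0.5243, -0.1666, 0.0598]
force: [-0.6, -0.2, -0.1]
```

```bash

python3 -m jog '[{"tx":0,"ty":0,"tz":0.1,"roll":0,"jaw":0.55},{"tx":0,"ty":0,"tz":0.05,"roll":0,"jaw":0.55},{"tx":0,"ty":0,"tz":0,"roll":0,"jaw":0.55},{"tx":0,"ty":0,"tz":0,"roll":0,"jaw":0.55}]'|sed -n '2p;4p'
python3 -m jog '[{"tx":0,"ty":0,"tz":-0.1,"roll":0,"jaw":0.6},{"tx":0,"ty":0,"tz":0,"roll":0,"jaw":0.7},{"tx":0,"ty":0,"tz":0,"roll":0,"jaw":0.8},{"tx":0,"ty":0,"tz":-2,"roll":0,"jaw":0.8},{"tx":0,"ty":0,"tz":-4,"roll":0,"jaw":0.8},{"tx":0,"ty":0,"tz":-4,"roll":0,"jaw":0.6},{"tx":4,"ty":0,"tz":-2,"roll":0,"jaw":0.3},{"tx":4.5,"ty":0,"tz":-1,"roll":0,"jaw":0}]' |sed -n 2p
python3 -m jog '[{"tx":4.5,"ty":0,"tz":-1,"roll":0,"jaw":0},{"tx":4.5,"ty":0,"tz":0,"roll":0,"jaw":0},{"tx":4,"ty":0,"tz":0,"roll":0,"jaw":0},{"tx":0,"ty":0,"tz":0,"roll":0,"jaw":0},{"tx":0,"ty":0,"tz":0,"roll":0,"jaw":0}]' |sed -n 2p
python3 - <<'E'
from fit import *
np.set_printoptions(precision=4,suppress=True)
cs={n:capture(n) for n in("scene","top")}
for n,sg in(("scene",-1),("top",1)):
    c=cs[n]
    for nm,P,e in(("tee",TL,[.634-.174*.06,-.147+.985*.06,.175-np.pi/2]),("house",HO,[.524,-.1665,.175-np.pi/2])):
        e=np.array(e)+sg*np.array([.0015,.001,0]); 
        for d in trace(n,nm):
            b=d["bbox"]; ctr=proj(c,np.array([e[0]+(.01 if nm=="tee" else 0),e[1]-(.06 if nm=="tee" else 0),.05]))
            if np.hypot(b[0]+b[2]/2-ctr[1],b[1]+b[3]/2-ctr[0])>25: continue
            print(n,nm,round(d["p"],2),b,"exp",e)
            for z in(.014,.016,.018,.022): print("  ",z,*fit({n:c},{n:d["pixels"].astype(float)},[np.c_[p[:,:2],np.maximum(p[:,2],.032-z)] for p in P],e,z))
# lid edge / hinge
for n in cs:
    for t in("lid_edge","lid_hinge"):
        for d in landmark_of(n,t)[:1]: print(n,t,round(d["p"],2),d["point"])
    for d in trace(n,"lid")[:2]: print(n,"lid",round(d["p"],2),d["bbox"])
# predicted edge points vs angle
u=np.array([-np.sin(.175),np.cos(.175)]); hg=np.array([.579,-.1568])-.086*u; print("hinge",hg)
for a in(1.6,1.65,1.7,1.75,1.8,1.85):
    y=.172*np.cos(a)-.034*np.sin(a); z=.032+.172*np.sin(a)+.034*np.cos(a)
    print(a,round(y,4),round(z,4),[proj(cs[n],np.array([*(hg+u*y),z])) for n in cs])
delta(hg[0],hg[1],.2,10)
E
```

```text
position: [0.5243, -0.1667, 0.0597]
force: [-2.0, 1.0, 10.4]
position: [0.5113, -0.0838, 0.1915]
position: [0.4868, 0.0459, 0.1992]
scene tee 0.73 [149.7, 201.7, 78.8, 43.2] exp [ 0.6221 -0.0889 -1.3958]
   0.014 [ 0.623  -0.0878 -1.401 ] 0.059538170598188514
   0.016 [ 0.6236 -0.0875 -1.4057] 0.06170200059719319
   0.018 [ 0.6247 -0.0872 -1.4132] 0.07068179556086394
   0.022 [ 0.6263 -0.0864 -1.4258] 0.10681994625261272
scene house 0.87 [184.3, 151.4, 60.5, 39.7] exp [ 0.5225 -0.1675 -1.3958]
   0.014 [ 0.5219 -0.1672 -1.3713] 0.05103535625097083
   0.016 [ 0.523  -0.1664 -1.3664] 0.04154329617282623
   0.018 [ 0.5239 -0.1659 -1.3599] 0.04070927578831655
   0.022 [ 0.5252 -0.165  -1.3629] 0.07199579405192912
top tee 0.93 [399.9, 174.5, 67.8, 28.5] exp [ 0.6251 -0.0869 -1.3958]
   0.014 [ 0.6243 -0.0879 -1.3841] 0.8801296151753826
   0.016 [ 0.6241 -0.0883 -1.3838] 0.9072305399843893
   0.018 [ 0.6227 -0.0881 -1.3721] 0.9351687599044443
   0.022 [ 0.6222 -0.0884 -1.3614] 0.9902126351143595
top house 0.91 [428.4, 225.1, 43.4, 35.4] exp [ 0.5255 -0.1655 -1.3958]
   0.014 [ 0.5277 -0.17
[... 388 characters left out ...]
_hinge 0.86 [210.1, 477.9]
top lid 0.73 [464.9, 121.5, 101.3, 146.1]
hinge [ 0.594  -0.2415]
1.6 -0.039 0.2029 [array([119.3275, 111.1786]), array([185.0722, 536.6309])]
1.65 -0.0475 0.2008 [array([119.0896, 107.0282]), array([184.5619, 540.868 ])]
1.7 -0.0559 0.1982 [array([119.0443, 103.0519]), array([184.1362, 544.8845])]
1.75 -0.0641 0.1952 [array([119.1898,  99.2618]), array([183.7959, 548.6668])]
1.8 -0.0722 0.1918 [array([119.5232,  95.6688]), array([183.5412, 552.2024])]
1.85 -0.0801 0.188 [array([120.041 ,  92.2826]), array([183.3719, 555.4808])]
t 34.55 pos [0.487  0.0449 0.1992] yang 9.94 shift cm [-30.05   5.59  -0.08] roll -0.001 F [ 0.5  0.7 -0.2] open mm 0.4 grasp 0.0 j6 -17.8
```

Both plugs are seated: the fits match the expected poses at floor height. The lid is at about 1.74 rad. Now working out the lid sweep.

```bash

python3 -m jog '[{"tx":0,"ty":0,"tz":-2.5,"roll":0,"jaw":0},{"tx":0,"ty":0,"tz":-4,"roll":0,"jaw":0},{"tx":-3,"ty":0.5,"tz":-1.5,"roll":0,"jaw":0},{"tx":-4.5,"ty":0.6,"tz":0,"roll":0,"jaw":0},{"tx":-4.5,"ty":0.6,"tz":0,"roll":0,"jaw":0},{"tx":-4.5,"ty":0.6,"tz":0,"roll":0,"jaw":0},{"tx":-4.5,"ty":0.6,"tz":0,"roll":0,"jaw":0},{"tx":-4.5,"ty":0.6,"tz":0,"roll":0,"jaw":0}]' |tail -1
python3 -m jog '[{"tx":-4.5,"ty":0.6,"tz":0,"roll":0,"jaw":0},{"tx":-4.5,"ty":0.6,"tz":0,"roll":0,"jaw":0},{"tx":-4.5,"ty":0.6,"tz":0,"roll":0,"jaw":0},{"tx":-2.5,"ty":0.3,"tz":0,"roll":0,"jaw":0},{"tx":0,"ty":0,"tz":0,"roll":0,"jaw":0},{"tx":0,"ty":0,"tz":0,"roll":0,"jaw":0},{"tx":0,"ty":0,"tz":0,"roll":0,"jaw":0},{"tx":0,"ty":0,"tz":0,"roll":0,"jaw":0}]' |tail -1
python3 - <<'E'
from h import *
from math import *
u=np.array([-np.sin(.175),np.cos(.175)]); hg=np.array([.594,-.2415])
delta(*(hg-.115*u),.193,10.03)
def P(a,r=.150): return r*cos(a)-.034*sin(a)-.010, .032+r*sin(a)+.034*cos(a)+.019
A=np.linspace(1.74,0,33); p=P(A[0]); print("start",p)
for i,a in enumerate(A[1:]):
    q=P(a); print(i+1,round(a,2),"tx %.2f tz %.2f"%((q[0]-p[0])*100,-(q[1]-p[1])*100),"y %.3f z %.3f"%q); p=q
E
```

```text
grasp_force: 0.0
grasp_force: 0.0
t 36.15 pos [ 0.6139 -0.3522  0.2795] yang 10.06 shift cm [-0.26 -0.03  8.65] roll 0.0006 F [0.3 0.8 0.4] open mm 0.3 grasp 0.0 j6 -48.9
start (-0.06877406927277037, 0.1931323635950644)
1 1.69 tx 0.78 tz -0.30 y -0.061 z 0.196
2 1.63 tx 0.80 tz -0.26 y -0.053 z 0.199
3 1.58 tx 0.81 tz -0.21 y -0.045 z 0.201
4 1.52 tx 0.82 tz -0.17 y -0.037 z 0.202
5 1.47 tx 0.83 tz -0.12 y -0.028 z 0.204
6 1.41 tx 0.83 tz -0.08 y -0.020 z 0.204
7 1.36 tx 0.84 tz -0.03 y -0.012 z 0.205
8 1.3 tx 0.84 tz 0.01 y -0.003 z 0.205
9 1.25 tx 0.83 tz 0.06 y 0.005 z 0.204
10 1.2 tx 0.83 tz 0.10 y 0.013 z 0.203
11 1.14 tx 0.82 tz 0.15 y 0.021 z 0.202
12 1.09 tx 0.81 tz 0.19 y 0.030 z 0.200
13 1.03 tx 0.80 tz 0.24 y 0.038 z 0.197
14 0.98 tx 0.79 tz 0.28 y 0.045 z 0.194
15 0.92 tx 0.77 tz 0.32 y 0.053 z 0.191
16 0.87 tx 0.75 tz 0.36 y 0.061 z 0.188
17 0.82 tx 0.73 tz 0.40 y 0.068 z 0.184
18 0.76 tx 0.71 tz 0.44 y 0.075 z 0.179
19 0.71 tx 0.68 tz 0.48 y 0.082 z 0.174
20 0.65 tx 0.66 tz 0.52 y 0.089 z 0.169
21 0.6 tx 0.63 tz 0.55 y 0.095 z 0.164
22 0.54 tx 0.60 tz 0.59 y 0.101 z 0.158
23 0.49 tx 0.56 tz 0.62 y 0.106 z 0.152
24 0.44 tx 0.53 tz 0.65 y 0.112 z 0.145
25 0.38 tx 0.49 tz 0.68 y 0.117 z 0.138
26 0.33 tx 0.46 tz 0.70 y 0.121 z 0.131
27 0.27 tx 0.42 tz 0.72 y 0.125 z 0.124
28 0.22 tx 0.38 tz 0.75 y 0.129 z 0.117
29 0.16 tx 0.34 tz 0.77 y 0.132 z 0.109
30 0.11 tx 0.29 tz 0.78 y 0.135 z 0.101
31 0.05 tx 0.25 tz 0.80 y 0.138 z 0.093
32 0.0 tx 0.21 tz 0.81 y 0.140 z 0.085
```

```bash

python3 -m jog '[{"tx":-0.2,"ty":0,"tz":3,"roll":0,"jaw":0},{"tx":0,"ty":0,"tz":3.5,"roll":0,"jaw":0},{"tx":0,"ty":0,"tz":2.1,"roll":0,"jaw":0},{"tx":0,"ty":0,"tz":0,"roll":0,"jaw":0},{"tx":0,"ty":0,"tz":0,"roll":0,"jaw":0},{"tx":0,"ty":0,"tz":0,"roll":0,"jaw":0}]' |sed -n '2p;4p'
python3 -m jog '[{"tx":1,"ty":0,"tz":0,"roll":0,"jaw":0},{"tx":1,"ty":0,"tz":0,"roll":0,"jaw":0},{"tx":1,"ty":0,"tz":0,"roll":0,"jaw":0},{"tx":0.8,"ty":0,"tz":0,"roll":0,"jaw":0},{"tx":0.8,"ty":0,"tz":0,"roll":0,"jaw":0}]' |sed -n '2p;4p'
python3 -m jog '[{"tx":0.8,"ty":0,"tz":-0.3,"roll":0,"jaw":0},{"tx":0.8,"ty":0,"tz":-0.26,"roll":0,"jaw":0},{"tx":0.81,"ty":0,"tz":-0.21,"roll":0,"jaw":0},{"tx":0.82,"ty":0,"tz":-0.17,"roll":0,"jaw":0}]'|sed -n '2p;4p'
```

```text
position: [0.6154, -0.3561, 0.1955]
force: [-0.6, -0.4, 0.9]
position: [0.6069, -0.3111, 0.1943]
force: [0.7, -4.5, 2.0]
position: [0.6009, -0.2781, 0.2027]
force: [1.2, -2.5, -0.5]
```

Contact at 2.5–4.5 N and the lid is moving. Continuing along the arc.

```bash

python3 -m jog '[{"tx":0.83,"ty":0,"tz":-0.12,"roll":0,"jaw":0},{"tx":0.83,"ty":0,"tz":-0.08,"roll":0,"jaw":0},{"tx":0.84,"ty":0,"tz":-0.03,"roll":0,"jaw":0},{"tx":0.84,"ty":0,"tz":0.01,"roll":0,"jaw":0},{"tx":0.83,"ty":0,"tz":0.06,"roll":0,"jaw":0},{"tx":0.83,"ty":0,"tz":0.1,"roll":0,"jaw":0},{"tx":0.82,"ty":0,"tz":0.15,"roll":0,"jaw":0},{"tx":0.81,"ty":0,"tz":0.19,"roll":0,"jaw":0}]'|sed -n '2p;4p'
python3 -m jog '[{"tx":0.8,"ty":0,"tz":0.24,"roll":0,"jaw":0},{"tx":0.79,"ty":0,"tz":0.28,"roll":0,"jaw":0},{"tx":0.77,"ty":0,"tz":0.32,"roll":0,"jaw":0},{"tx":0.75,"ty":0,"tz":0.36,"roll":0,"jaw":0},{"tx":0.73,"ty":0,"tz":0.4,"roll":0,"jaw":0},{"tx":0.71,"ty":0,"tz":0.44,"roll":0,"jaw":0},{"tx":0.68,"ty":0,"tz":0.48,"roll":0,"jaw":0},{"tx":0.66,"ty":0,"tz":0.52,"roll":0,"jaw":0}]'|sed -n '2p;4p'
```

```text
position: [0.5889, -0.2127, 0.1997]
force: [0.9, -2.2, -0.7]
position: [0.5789, -0.1547, 0.169]
force: [-0.0, -0.6, 0.4]
```

```bash

python3 - <<'E'
from h import *
u=np.array([-np.sin(.175),np.cos(.175)]); hg=np.array([.594,-.2415])
delta(*(hg+.089*u),.169,10.03)
for n in("scene","top"):
    c=capture(n)
    for d in landmark_of(n,"lid_edge")[:1]: print(n,round(d["p"],2),d["point"])
    for a in(.5,.6,.65,.7,.8,1.0): print(a,proj(c,np.array([*(hg+u*(.172*np.cos(a)-.034*np.sin(a))),.032+.172*np.sin(a)+.034*np.cos(a)])))
E
```

```text
t 39.25 pos [ 0.5789 -0.1547  0.169 ] yang 9.98 shift cm [ 0.09 -0.02  0.  ] roll -0.0009 F [-0.  -0.6  0.4] open mm 0.4 grasp 0.6 j6 -35.6
scene 0.78 [154.3, 201.2]
0.5 [166.2020418  213.74411343]
0.6 [159.73128083 205.9231838 ]
0.65 [156.5623999  201.75245201]
0.7 [153.45345015 197.42457841]
0.8 [147.461987   188.35247996]
1.0 [136.70084578 168.97659342]
0.5 [210.68376747 427.41554965]
0.6 [207.91179683 435.75795708]
0.65 [206.50754879 440.214132  ]
0.7 [205.09782444 444.8436196 ]
0.8 [202.28335553 454.56411539]
1.0 [196.83251161 475.36995965]
```

The lid is at about 0.65 rad, as planned. Finishing the arc.

```bash

python3 -m jog '[{"tx":0.63,"ty":0,"tz":0.55,"roll":0,"jaw":0},{"tx":0.6,"ty":0,"tz":0.59,"roll":0,"jaw":0},{"tx":0.56,"ty":0,"tz":0.62,"roll":0,"jaw":0},{"tx":0.53,"ty":0,"tz":0.65,"roll":0,"jaw":0},{"tx":0.49,"ty":0,"tz":0.68,"roll":0,"jaw":0},{"tx":0.46,"ty":0,"tz":0.7,"roll":0,"jaw":0},{"tx":0.42,"ty":0,"tz":0.72,"roll":0,"jaw":0}]'|sed -n '2p;4p'
python3 -m jog '[{"tx":0.38,"ty":0,"tz":0.75,"roll":0,"jaw":0},{"tx":0.34,"ty":0,"tz":0.77,"roll":0,"jaw":0},{"tx":0.29,"ty":0,"tz":0.78,"roll":0,"jaw":0},{"tx":0.13,"ty":0,"tz":0.4,"roll":0,"jaw":0},{"tx":0.12,"ty":0,"tz":0.4,"roll":0,"jaw":0},{"tx":0,"ty":0,"tz":0,"roll":0,"jaw":0},{"tx":0,"ty":0,"tz":0,"roll":0,"jaw":0}]'|sed -n '2p;4p'
python3 -m jog '[{"tx":0.05,"ty":0,"tz":0.25,"roll":0,"jaw":0},{"tx":0,"ty":0,"tz":0.25,"roll":0,"jaw":0},{"tx":0,"ty":0,"tz":0.1,"roll":0,"jaw":0},{"tx":0,"ty":0,"tz":0,"roll":0,"jaw":0},{"tx":0,"ty":0,"tz":0,"roll":0,"jaw":0}]'|sed -n '2p;4p'
```

```text
position: [0.5725, -0.1185, 0.1237]
force: [0.6, -0.4, 0.6]
position: [0.5705, -0.1067, 0.0933]
force: [0.1, -0.2, -0.8]
position: [0.5704, -0.1062, 0.0873]
force: [-0.5, 0.1, 0.2]
```

```bash

python3 -m jog '[{"tx":0,"ty":0,"tz":0.15,"roll":0,"jaw":0},{"tx":0,"ty":0,"tz":0.1,"roll":0,"jaw":0},{"tx":0,"ty":0,"tz":0,"roll":0,"jaw":0},{"tx":0,"ty":0,"tz":0,"roll":0,"jaw":0}]'|sed -n '2p;4p'
python3 -m jog '[{"tx":0,"ty":0,"tz":0.1,"roll":0,"jaw":0},{"tx":0,"ty":0,"tz":0.1,"roll":0,"jaw":0},{"tx":0,"ty":0,"tz":0,"roll":0,"jaw":0},{"tx":0,"ty":0,"tz":0,"roll":0,"jaw":0}]'|sed -n '2p;4p'
```

```text
position: [0.5704, -0.1061, 0.0854]
force: [-1.5, 0.6, 5.3]
position: [0.5704, -0.1061, 0.0853]
force: [-4.8, 2.1, 17.4]
```

```bash

python3 -m jog '[{"tx":0,"ty":0,"tz":-0.3,"roll":0,"jaw":0},{"tx":0,"ty":0,"tz":-2,"roll":0,"jaw":0},{"tx":0,"ty":0,"tz":-4,"roll":0,"jaw":0},{"tx":0,"ty":0,"tz":-4,"roll":0,"jaw":0},{"tx":4,"ty":0,"tz":-2,"roll":0,"jaw":0},{"tx":4.5,"ty":0,"tz":0,"roll":0,"jaw":0},{"tx":4.5,"ty":0,"tz":0,"roll":0,"jaw":0},{"tx":4.5,"ty":0,"tz":0,"roll":0,"jaw":0}]'|sed -n '2p;4p'
python3 -m jog '[{"tx":3,"ty":0,"tz":0,"roll":0,"jaw":0},{"tx":0,"ty":0,"tz":0,"roll":0,"jaw":0},{"tx":0,"ty":0,"tz":0,"roll":0,"jaw":0},{"tx":0,"ty":0,"tz":0,"roll":0,"jaw":0}]'|sed -n '1,2p;4p'
python3 - <<'E'
from h import *
u=np.array([-np.sin(.175),np.cos(.175)]); hg=np.array([.594,-.2415])
Z=dict(tub=0,roller=0,tin=0)
for n in("scene","top"):
    c=capture(n)
    for d in landmark_of(n,"lid_edge")[:1]: print(n,round(d["p"],2),d["point"])
    for a in(0,.03,.06,.12): print(a,proj(c,np.array([*(hg+u*(.172*np.cos(a)-.034*np.sin(a))),.032+.172*np.sin(a)+.034*np.cos(a)])))
    for t in Z:
        for d in landmark_of(n,t)[:1]: print(t,round(d["p"],2),d["point"])
E
```

```text
position: [0.5397, 0.0674, 0.2059]
force: [0.7, 0.3, 0.2]
time_s: 43.35
position: [0.5353, 0.0949, 0.2057]
force: [0.2, 0.2, -0.2]
scene 0.87 [197.0, 237.3]
0 [198.35026999 240.23089974]
0.03 [196.53788338 239.28979257]
0.06 [194.70133751 238.26346696]
0.12 [190.96255593 235.95560557]
tub 0.91 [377.1, 490.6]
roller 0.9 [310.0, 187.0]
tin 0.86 [285.5, 502.3]
top 0.7 [222.5, 399.5]
0 [222.76293776 399.09040724]
0.03 [222.15507966 400.12127619]
0.06 [221.52989316 401.23816105]
0.12 [220.22902313 403.7310669 ]
roller 0.56 [130.2, 385.5]
tin 0.72 [270.6, 164.3]
```

```bash
python3 -c "
from rig import hand_in
print(hand_in())"
```

```text
the job is handed in; nothing more can be done
None
```

I laid the tee flat and let go of it. I then seated it and the brown house in their nests, pressed the lid fully shut and handed the job in at about 43 s; the tub, roller and tin were not touched. One imperfection: on the first try the tee slid about 2 cm upright instead of tilting, so I re-gripped it higher and lowered it under control.

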